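Free the wax-seized lock pins of a microtome blade holder and fit clean ones

ROBOT

A 6-joint arm with a two-finger parallel gripper is mounted at the origin on the work surface. World frame = base frame: x ahead of the robot, y to its left, z up, the work surface at z = 0. Lengths are in mm, angles in rad, forces in N, time in s.
With the tool pointing down it reaches from about 300 to 775 mm from the base axis. Payload 14.6 kg.
Tool frame: the origin (TCP) lies midway between the tips of the shut fingers; the grasp point (between the pads) lies manip.tcp_to_grasp behind it (manip.tcp_to_grasp is the distance from the TCP to the grasp point, in mm); x points along the fingers, z is the direction in which the jaws open and shut, and the axes are right-handed (so a half turn about x gives the same grasp; the last joint's range is limited). The gripper opens to 94 mm and grips with 3 to 60 N. Pads are 16 mm wide; open, the fingers measure 119 mm over their backs; the gripper's body (75 mm by 177 mm) begins 78 mm behind the grasp point.
Start: joints at [1.263, 0.3, 1.521, -0, 1.321, -0.067], TCP at [131.162, 534.121, 178.946] pointing down, gripper open.
Joint ranges: [-3.03, 3.03], [-0.79, 2.21], [0.23, 2.52], [-1.04, 4.18], [0, 3.07], [-2.55, 2.55]. Speed limits (rad/s): [2.22, 2.22, 2.57, 3.14, 3.14, 3.14].

INTERFACE

Orientations are given as [roll, pitch, yaw] about the fixed x, y, z axes, in that order (R = Rz(yaw) Ry(pitch) Rx(roll)).
In Python, from cell import manip gives the robot as it stands.
- The arm moves only by the shell command python3 -m jog 'ROWS' [FORCE]. ROWS is JSON, a list of rows, each an object of numbers: "grip": the opening, from 0 (shut) to 1 (fully open); "tx", "ty", "tz": the shift along the tool's x, y, z in units of 40 mm (1.0 is 40 mm); "turn": the turn about the tool's x in units of 6 degrees (1.0 is 6 degrees). In form: [{"grip": .., "tx": .., "ty": .., "tz": .., "turn": ..}, ...]. A call has 1 to 12 rows; each row is the pose to reach, as a shift and turn from the pose commanded when the call began, along the tool's axes at that moment; what a row does not reach only later rows make up. A row lasts 1/12 s, in which the tool goes at most 41.7 mm and 7.16 degrees, less where a joint would pass 70% of its speed; a pose out of reach is approached as far as the arm can. A call with a gripper value outside its range is refused whole. The fingers move at their own pace and stop on an object; FORCE is the grip in N (left out, the last holds). Time passes only in rows, so rows that repeat a pose let the fingers close. It gives the time, the measured TCP pose, the force and the opening at its end, in the units of the state.
- manip.read_state(): the state, without advancing time (a new reading comes with each control period).
- manip.camera(name): name is "side" or "top"; returns a dict with "image" (480x640x3 uint8, red, green, blue), "fx", "fy", "cx", "cy" (pixels), "eye" and "attitude" of the camera in the world. Camera axes: x right, y up, looking along -z (the intrinsics and any distortion apply to the point x, -y, -z); pixel columns grow to the right and rows downward; lengths in mm; the calibration is good to about 2 mm. A picture is of the moment at which its call begins. There is no depth.
- manip.sign_off(): hands the job in, once; it reports no verdict.
The state is a dict: "clock": time; "joints": joint angles; "qd": joint speeds; "effort": joint torques, N m; "eef_pos": TCP position; "eef_rot": TCP orientation; "wrist_force": force on the tool from outside, world axes, zero at the start; "moment": the same for the moment, N m; "finger_gap": finger opening in mm.
Only numpy, scipy, OpenCV 4.12 (cv2) and the standard library are available. Lean on these libraries where they do the work, as an engineer would, in place of code of your own. Each camera call takes 0.05 s, during which the arm holds its last target. There are 200 camera calls.

TASK

Lift the red finger guard off the blade holder and stand it upright in the middle of the steel cold plate; then twist each wax-stuck black pin to and fro while drawing it up, so that it comes out without lifting the white block off its base, and put all black pins in the blue tray. Once they are all in the tray, push a clean green pin fully home, upright, in each of the two end holes and leave the middle hole open; leave the bottle, slide box and brush alone.

Things in the scene. Friction and masses are not known exactly. Their poses are not given: they have to be found in the camera images.
- guard_handle (a point): Red finger guard: an upside-down U (92 x 225 mm, 91 mm tall to its roof, open at both ends) standing on the base plate and covering the block and its pins. On its roof is a white grip bar 16 mm thick (x), 110 mm long (y), 32 mm tall. This point is the centre of the bar, 107 mm above the guard's feet; z up. 0.3 kg, loose.
- plate_top (a point): Middle of the stainless top (200 x 260 mm, 35 mm above the bench) of the cold plate, where the guard is to stand; x and y along its 200 and 260 mm sides, z up. The blue console, 70 mm tall, stands along its +x edge, from 102 mm beyond this point. Fixed.
- base: Dark steel base plate, 110 x 250 x 20 mm, fixed to the bench; origin at the centre of its underside, y along its length. It has three 15 mm through holes under the three holes of the block.
- block (a joint): Lift (m, 0 = seated) of the white block, 60 x 205 x 40 mm, 1.8 kg: it slides freely up 60 mm on two posts and sinks back by weight. Wax grips an old pin like dry friction (40 to 60 N): a straight pull lifts the block. Turned to and fro (0.5 N m) while pulled, no faster than a third of the shank's surface speed, the pin creeps out; after 16 mm it is loose.
- hole_left (a point): Mouth of the block's 18 mm hole at the +y end of its row (72 mm pitch, along this frame's y), in its top face, on the hole's axis; z up. The hole runs through the block's 14 mm top; the 15 mm hole in the base plate, on the same axis, starts 40 mm below the mouth and is 20 mm deep.
- hole_mid (a point): Mouth of the block's 18 mm hole at the middle of its row (72 mm pitch, along this frame's y), in its top face, on the hole's axis; z up. The hole runs through the block's 14 mm top; the 15 mm hole in the base plate, on the same axis, starts 40 mm below the mouth and is 20 mm deep.
- hole_right (a point): Mouth of the block's 18 mm hole at the -y end of its row (72 mm pitch, along this frame's y), in its top face, on the hole's axis; z up. The hole runs through the block's 14 mm top; the 15 mm hole in the base plate, on the same axis, starts 40 mm below the mouth and is 20 mm deep.
- old1_tab (a point): Old lock pin stuck in the left hole (absent in some starts: empty hole). Black grip tab 46 x 18 x 34 mm, flat on the block at first; wax-coated yellowish shank 56 mm long, 16 mm thick for the upper 36 mm, 12 mm below. This point is the tab's centre, 17 mm above its underside, 73 mm above the tip; x along the tab's 46 mm, y across its 18 mm, z up out of the pin. 0.1 kg. How it is stuck: see the block.
- old2_tab (a point): Old lock pin stuck in the middle hole (absent in some starts: empty hole). Black grip tab 46 x 18 x 34 mm, flat on the block at first; wax-coated yellowish shank 56 mm long, 16 mm thick for the upper 36 mm, 12 mm below. This point is the tab's centre, 17 mm above its underside, 73 mm above the tip; x along the tab's 46 mm, y across its 18 mm, z up out of the pin. 0.1 kg. How it is stuck: see the block.
- old3_tab (a point): Old lock pin stuck in the right hole (absent in some starts: empty hole). Black grip tab 46 x 18 x 34 mm, flat on the block at first; wax-coated yellowish shank 56 mm long, 16 mm thick for the upper 36 mm, 12 mm below. This point is the tab's centre, 17 mm above its underside, 73 mm above the tip; x along the tab's 46 mm, y across its 18 mm, z up out of the pin. 0.1 kg. How it is stuck: see the block.
- clean1_tab (a point): Clean lock pin standing in a wooden rack (54 x 182 x 62 mm, 64 mm pitch); one is a spare. Green grip tab 46 x 18 x 34 mm; steel shank 56 mm long, 16 mm thick for the upper 14 mm, 12 mm below, 4 mm chamfer. This point is the tab's centre, 17 mm above its underside, 73 mm above the tip; x along the tab's 46 mm, y across its 18 mm, z up out of the pin. 0.1 kg. Seated, its tab lies on the block.
- clean2_tab (a point): Clean lock pin standing in a wooden rack (54 x 182 x 62 mm, 64 mm pitch); one is a spare. Green grip tab 46 x 18 x 34 mm; steel shank 56 mm long, 16 mm thick for the upper 14 mm, 12 mm below, 4 mm chamfer. This point is the tab's centre, 17 mm above its underside, 73 mm above the tip; x along the tab's 46 mm, y across its 18 mm, z up out of the pin. 0.1 kg. Seated, its tab lies on the block.
- clean3_tab (a point): Clean lock pin standing in a wooden rack (54 x 182 x 62 mm, 64 mm pitch); one is a spare. Green grip tab 46 x 18 x 34 mm; steel shank 56 mm long, 16 mm thick for the upper 14 mm, 12 mm below, 4 mm chamfer. This point is the tab's centre, 17 mm above its underside, 73 mm above the tip; x along the tab's 46 mm, y across its 18 mm, z up out of the pin. 0.1 kg. Seated, its tab lies on the block.
- tray: Open blue plastic discard tray, 160 x 230 x 55 mm tall, walls and floor 4 mm; origin at the centre of its underside, y along its length, z up. 0.6 kg, loose.
- bottle: Amber bottle, 52 mm diameter, 120 mm tall; not part of the job, must stay where it is; origin on its underside.
- slidebox: Yellow slide box, 70 x 100 x 30 mm; not part of the job, must stay where it is; origin on its underside.
- brush: Brush, 170 mm long, lying; not part of the job, must stay where it is.
Things that resemble listed ones, but are neither listed nor needed, are in the scene too. Of the things that look like the part that bears guard_handle, the larger one is meant.

How it is judged (in metres and radians):
On the way, in this order (a step that is already met when the one before it is completed fails the run):
1. the guard stands on the cold plate (x of guard_handle in the frame of plate_top between -0.075 and 0.075 m and y of guard_handle in the frame of plate_top between -0.075 and 0.075 m and z of guard_handle in the frame of plate_top between 0.1 and 0.114 m and angle between guard_handle's own z axis and vertical below 0.1 rad), for 0.2 s.
2. all black pins are in the blue tray (x of old1_tab in the frame of tray between -0.078 and 0.078 m and y of old1_tab in the frame of tray between -0.113 and 0.113 m and z of old1_tab in the frame of tray between 0 and 0.1 m and x of old2_tab in the frame of tray between -0.078 and 0.078 m and y of old2_tab in the frame of tray between -0.113 and 0.113 m and z of old2_tab in the frame of tray between 0 and 0.1 m and x of old3_tab in the frame of tray between -0.078 and 0.078 m and y of old3_tab in the frame of tray between -0.113 and 0.113 m and z of old3_tab in the frame of tray between 0 and 0.1 m), for 0.2 s.
At the end, for the whole second after the job is handed in: Guard upright on the cold plate (centre within 75 mm of its middle each way); every black pin in the tray; a green pin in each end hole, tab on the block (4 mm in height, 4 mm off axis, tilt under 0.08 rad); middle hole open; block down within 4 mm; all at rest (all of step 1 and all of step 2 and ((horizontal distance between clean1_tab and hole_left below 0.004 m and z of clean1_tab in the frame of hole_left between 0.013 and 0.021 m and angle between clean1_tab's own z axis and vertical below 0.08 rad) or (horizontal distance between clean2_tab and hole_left below 0.004 m and z of clean2_tab in the frame of hole_left between 0.013 and 0.021 m and angle between clean2_tab's own z axis and vertical below 0.08 rad) or (horizontal distance between clean3_tab and hole_left below 0.004 m and z of clean3_tab in the frame of hole_left between 0.013 and 0.021 m and angle between clean3_tab's own z axis and vertical below 0.08 rad)) and ((horizontal distance between clean1_tab and hole_right below 0.004 m and z of clean1_tab in the frame of hole_right between 0.013 and 0.021 m and angle between clean1_tab's own z axis and vertical below 0.08 rad) or (horizontal distance between clean2_tab and hole_right below 0.004 m and z of clean2_tab in the frame of hole_right between 0.013 and 0.021 m and angle between clean2_tab's own z axis and vertical below 0.08 rad) or (horizontal distance between clean3_tab and hole_right below 0.004 m and z of clean3_tab in the frame of hole_right between 0.013 and 0.021 m and angle between clean3_tab's own z axis and vertical below 0.08 rad)) and horizontal distance between each of clean1_tab, clean2_tab, clean3_tab and hole_mid above 0.03 m and value of joint block below 0.004 m and linear speed of each of guard, tray, old1, old2, old3, clean1, clean2, clean3 below 0.02 m/s); the robot touches nothing.
It fails at once if the block is lifted more than 20 mm off its base (value of joint block above 0.02 m).
It fails at once if the bottle is moved more than 40 mm (distance of bottle from where it was at the start of the episode above 0.04 m).
It fails at once if the slidebox is moved more than 40 mm (distance of slidebox from where it was at the start of the episode above 0.04 m).
It fails at once if the brush is moved more than 40 mm (distance of brush from where it was at the start of the episode above 0.04 m).
Of old1, old2, old3 only 2 to 3 are there at a start; the rules pass over those that are not, and their reading is None.
At some moment in a run one of guard, tray may be knocked a few centimetres aside while the robot is not near it.
It also fails if it takes over 210 s, if anything falls off the work surface, if the arm or the gripper's body presses on something with over 40 N, if the wrist force passes 120 N, or if a joint passes its speed limit or range.

## Working session

There is one attempt and no reset: what is moved stays moved. The work goes in short steps, Python scripts to look and compute and a shell command to move; the robot and the scene stay as the last step left them, time stands still between calls to the robot, and variables do not carry over. Pictures are saved under pics/ and viewed, about 12 in all and at most 16, crops included, and the job is handed in when it is done.

```bash
ls; mkdir -p pics; python3 - <<'E'
from cell import manip
import cv2
print(manip.tcp_to_grasp); print(manip.read_state())
for n in("side","top"):
    c=manip.camera(n); cv2.imwrite(f"pics/{n}0.png",c["image"][:,:,::-1]); print({k:v for k,v in c.items() if k!="image"})
E
```

```text
pics
18.8
{'clock': 0.0, 'joints': array([ 1.26341087e+00,  3.00469847e-01,  1.52159755e+00,  6.29203912e-06,
        1.32071453e+00, -6.65809437e-02]), 'qd': array([-0.00138551, -0.00032986,  0.0010597 ,  0.00159835, -0.00185867,
        0.00026874]), 'effort': array([ 3.12139919e-04, -5.31820428e+01, -3.52732337e+01,  7.08386069e-02,
        2.45554018e-02, -9.47714125e-05]), 'eef_pos': array([131.06452104, 533.84110215, 178.38007508]), 'eef_rot': array([ 3.06988726,  1.56960703, -1.88330779]), 'wrist_force': array([-0.57891424,  0.05266852, -0.13235087]), 'moment': array([-0.00811663, -0.036154  , -0.05786827]), 'finger_gap': 94.07629182581785}
{'fx': 494.35051895572013, 'fy': 494.35051895572013, 'cx': 314.4012348795317, 'cy': 229.89186768573325, 'eye': array([ 251.45940297, -879.85227387,  637.62339981]), 'attitude': array([ 1.05065206,  0.00859714, -0.34249305])}
{'fx': 453.22289933831087, 'fy': 453.22289933831087, 'cx': 325.1975303752145, 'cy': 237.13528693961868, 'eye': array([ 453.44362307,   19.86109541, 1017.32362442]), 'attitude': array([ 0.13364501, -0.02730334, -1.54544973])}
```

View pics/top0.png

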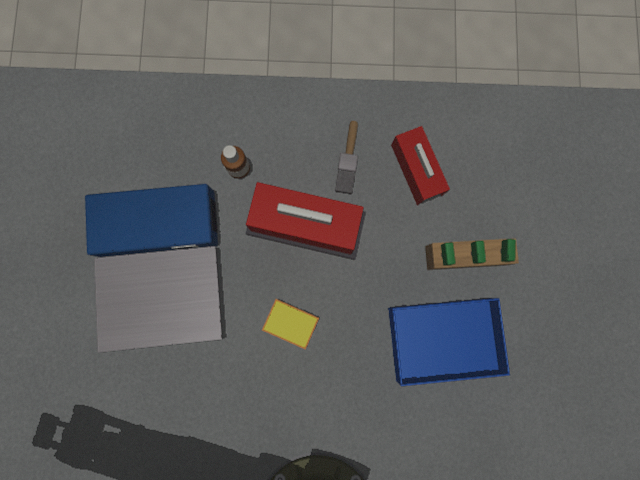

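View pics/side0.png

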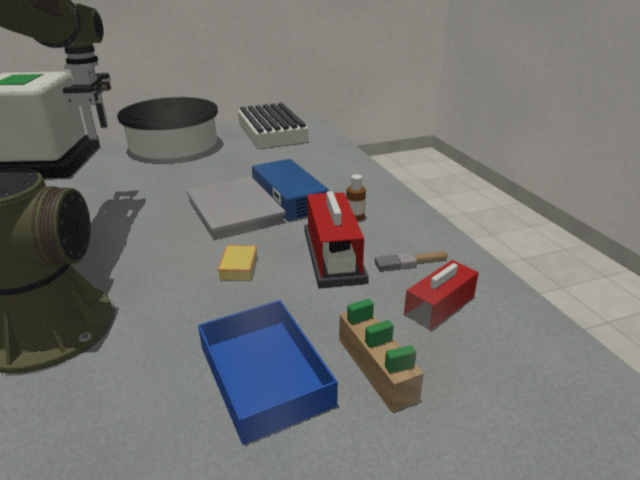

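```bash
cat > h.py <<'E'
import numpy as np, cv2
from scipy.spatial.transform import Rotation as Ro
from cell import manip
def cam(n): return manip.camera(n)
def rays(c,px):
    px=np.atleast_2d(px).astype(float)
    d=np.c_[(px[:,0]-c["cx"])/c["fx"],-(px[:,1]-c["cy"])/c["fy"],-np.ones(len(px))]
    return d@Ro.from_euler("xyz",c["attitude"]).as_matrix().T
def onz(c,px,z):
    d=rays(c,px); e=c["eye"]; return e+d*((z-e[2])/d[:,2])[:,None]
def proj(c,P):
    p=(np.atleast_2d(P)-c["eye"])@Ro.from_euler("xyz",c["attitude"]).as_matrix()
    return np.c_[c["cx"]-c["fx"]*p[:,0]/p[:,2],c["cy"]+c["fy"]*p[:,1]/p[:,2]]
def tri(c1,p1,c2,p2):
    a,b=rays(c1,p1)[0],rays(c2,p2)[0]
    s,*_=np.linalg.lstsq(np.c_[a,-b],c2["eye"]-c1["eye"],rcond=None)
    A=c1["eye"]+a*s[0];B=c2["eye"]+b*s[1]; return (A+B)/2,np.linalg.norm(A-B)
def blobs(c,m,z,amin=60):
    "world rect (centre, long dir angle deg, sizes) of each blob, onto plane z"
    m=cv2.morphologyEx(m.astype(np.uint8),cv2.MORPH_OPEN,np.ones((2,2)))
    out=[]
    for k in cv2.findContours(m,cv2.RETR_EXTERNAL,cv2.CHAIN_APPROX_NONE)[0]:
        if cv2.contourArea(k)<amin: continue
        w=onz(c,k[:,0],z)[:,:2].astype(np.float32)
        (cx,cy),(a,b),t=cv2.minAreaRect(w)
        if a<b: a,b,t=b,a,t+90
        out.append((np.round((cx,cy),1),round((t+90)%180-90,1),round(a,1),round(b,1),np.round(k[:,0].mean(0))))
    return out
def hsv(c): return [x.astype(int) for x in cv2.split(cv2.cvtColor(c["image"],cv2.COLOR_RGB2HSV))]
def go(x,y,z,jaw=None):
    "tool-frame rows from the measured pose to TCP x,y,z with jaw axis at angle jaw (deg, mod 180)"
    s=manip.read_state(); R=Ro.from_euler("xyz",s["eef_rot"]).as_matrix()
    d=R.T@(np.array([x,y,z])-s["eef_pos"]); a=np.degrees(np.arctan2(R[1,2],R[0,2]))
    t=None if jaw is None else -((jaw-a+90)%180-90)   # tool x is down
    print("t%.1f"%s["clock"],"pos",s["eef_pos"].round(1),"jaw %.1f"%a,"gap %.1f"%s["finger_gap"],"F",s["wrist_force"].round(1),"tx,ty,tz",(d/40).round(3),"turn",None if t is None else round(t/6,2),"q",s["joints"].round(2))
E
python3 - <<'E'
from h import *
c=cam("top");h,s,v=hsv(c)
print("white",blobs(c,(s<40)&(v>150),143))
print("green",blobs(c,(h>45)&(h<80)&(s>100),96))
print("blue",blobs(c,(h>100)&(h<125)&(s>120),55,500))
print("yellow",blobs(c,(h>22)&(h<35)&(s>120),30))
print("red",blobs(c,((h<6)|(h>174))&(s>150),111,500))
g=(s<40)&(v>85)
g[:,:90]=0;g[:,230:]=0;g[:240]=0;g[360:]=0
print("plate",blobs(c,g,35,500))
R=Ro.from_euler("xyz",manip.read_state()["eef_rot"]).as_matrix();print(R.round(3))
c2=cam("side");h,s,v=hsv(c2)
print("sg",blobs(c2,(h>45)&(h<80)&(s>100),96))
print("sw",blobs(c2,(s<40)&(v>150),143))
E
```

```text
white [(array([617.4,  39.2]), 78.4, 105.9, 12.0, array([305., 213.])), (array([735.6, 192.3]), 3.0, 22.7, 19.8, array([230., 152.])), (array([ 733.4, -198.7]), 23.2, 67.3, 7.3, array([426., 160.]))]
green [(array([ 549.7, -260.1]), 6.6, 43.8, 17.6, array([450., 254.])), (array([ 555.4, -323.1]), 4.9, 43.8, 19.0, array([480., 252.])), (array([ 561.1, -386.9]), -1.8, 44.3, 16.7, array([511., 251.]))]
blue [(array([ 369.8, -268.6]), -83.4, 237.9, 160.5, array([449., 342.])), (array([607.6, 371.7]), -82.7, 263.7, 135.0, array([149., 222.]))]
yellow [(array([396.1,  64.5]), 67.9, 96.0, 65.4, array([291., 325.]))]
red [(array([613.1,  39.7]), 78.5, 223.5, 98.8, array([305., 220.])), (array([ 734.3, -196.1]), 23.3, 146.7, 70.1, array([421., 164.]))]
plate [(array([438.3, 344.3]), -87.0, 296.4, 252.2, array([179., 302.]))]
[[-0.    -0.971  0.238]
 [-0.001  0.238  0.971]
 [-1.     0.    -0.001]]
sg [(array([ 551.4, -396.9]), 30.2, 65.1, 31.8, array([398., 358.])), (array([ 550.1, -341.7]), 5.4, 59.4, 42.4, array([379., 334.])), (array([ 545.2, -280. ]), 5.9, 60.5, 45.2, array([361., 312.])), (array([-277.1, 1871.5]), 71.5, 172.2, 142.5, array([19., 80.]))]
sw [(array([ 701.9, -285. ]), 23.2, 65.1, 9.2, array([446., 272.])), (array([619.7,  35.1]), 77.6, 110.4, 15.3, array([334., 203.])), (array([ 908.1, -160.4]), 90.0, 830.7, 192.4, array([526., 247.])), (array([-218.4, 1574.7]), 76.0, 415.8, 308.7, array([28., 81.]))]
```

```bash
python3 - <<'E'
from h import *
c=cam("top")
P=onz(c,[[95.5,258],[218,248],[221.5,338.5],[98.5,351]],35);print(P.round(1), np.linalg.norm(P-np.roll(P,-1,0),axis=1))
m=(P[2]+P[3])/2; u=(P[3]-P[2])/np.linalg.norm(P[3]-P[2]); print("mid",m+100*np.array([u[1],-u[0],0]), np.degrees(np.arctan2(u[1],u[0])))
print("console",onz(c,[[87,195],[208,185],[90,254],[216,246]],70).round(1))
for p in ((618,37,250),(618,37,116)): go(*p,168.4)
E
```

```text
[[526.8 487.8  35. ]
 [555.7 228.   35. ]
 [364.  209.8  35. ]
 [332.6 463.7  35. ]] [261.38619646 192.56466255 255.8529723  195.65841282]
mid [447.55120582 349.04711776  35.        ] 97.05274800548895
console [[656.4 501.   70. ]
 [686.1 249.4  70. ]
 [532.1 483.1  70. ]
 [556.2 225.   70. ]]
t0.2 pos [131.1 534.  178.7] jaw 76.2 gap 94.1 F [ 0.2 -0.4 -0.2] tx,ty,tz [ -1.778 -14.784  -9.164] turn 14.63 q [ 1.26  0.3   1.52 -0.    1.32 -0.07]
t0.2 pos [131.1 534.  178.7] jaw 76.2 gap 94.1 F [ 0.2 -0.4 -0.2] tx,ty,tz [  1.572 -14.784  -9.163] turn 14.63 q [ 1.26  0.3   1.52 -0.    1.32 -0.07]
```

```bash
python3 -m jog '[{"grip":1,"tx":-1.8,"ty":-1,"tz":-0.6,"turn":1},{"grip":1,"tx":-1.8,"ty":-8,"tz":-5,"turn":8},{"grip":1,"tx":-1.8,"ty":-8,"tz":-5,"turn":8},{"grip":1,"tx":-1.8,"ty":-8,"tz":-5,"turn":8},{"grip":1,"tx":-1.8,"ty":-8,"tz":-5,"turn":8},{"grip":1,"tx":-1.8,"ty":-8,"tz":-5,"turn":8},{"grip":1,"tx":-1.8,"ty":-8,"tz":-5,"turn":8},{"grip":1,"tx":-1.8,"ty":-8,"tz":-5,"turn":8},{"grip":1,"tx":-1.8,"ty":-8,"tz":-5,"turn":8},{"grip":1,"tx":-1.8,"ty":-8,"tz":-5,"turn":8},{"grip":1,"tx":-1.8,"ty":-8,"tz":-5,"turn":8},{"grip":1,"tx":-1.8,"ty":-8,"tz":-5,"turn":8}]'; python3 -c "
from h import *
go(618,37,250,168.4)"
```

```text
clock: 1.25
eef_pos: [394.7, 262.9, 250.9]
eef_rot: [2.611, 1.571, 3.1]
wrist_force: [-0.3, -0.1, 0.1]
finger_gap: 94.0
t1.2 pos [394.7 262.9 250.9] jaw 28.1 gap 94.0 F [-0.3 -0.1  0.1] tx,ty,tz [ 0.02  -7.609  2.269] turn 6.61 q [0.51 0.08 1.62 0.   1.45 0.02]
```

```bash
python3 -m jog '[{"grip":1,"ty":-7.6,"tz":2.27,"turn":6.6},{"grip":1,"ty":-7.6,"tz":2.27,"turn":6.6},{"grip":1,"ty":-7.6,"tz":2.27,"turn":6.6},{"grip":1,"ty":-7.6,"tz":2.27,"turn":6.6},{"grip":1,"ty":-7.6,"tz":2.27,"turn":6.6},{"grip":1,"ty":-7.6,"tz":2.27,"turn":6.6},{"grip":1,"ty":-7.6,"tz":2.27,"turn":6.6},{"grip":1,"ty":-7.6,"tz":2.27,"turn":6.6},{"grip":1,"ty":-7.6,"tz":2.27,"turn":6.6},{"grip":1,"ty":-7.6,"tz":2.27,"turn":6.6},{"grip":1,"ty":-7.6,"tz":2.27,"turn":6.6},{"grip":1,"ty":-7.6,"tz":2.27,"turn":6.6}]'; python3 -c "
from h import *
go(618,37,116,168.4)"
```

```text
t1.2 pos [394.7 262.9 250.9] jaw 28.1 gap 94.0 F [-0.3 -0.1  0.1] tx,ty,tz [ 3.37  -7.609  2.269] turn 6.61 q [0.51 0.08 1.62 0.   1.45 0.02]$[0]: bad value
```

```bash
python3 -m jog '[{"grip":1,"tx":0,"ty":-7.6,"tz":2.27,"turn":6.6},{"grip":1,"tx":0,"ty":-7.6,"tz":2.27,"turn":6.6},{"grip":1,"tx":0,"ty":-7.6,"tz":2.27,"turn":6.6},{"grip":1,"tx":0,"ty":-7.6,"tz":2.27,"turn":6.6},{"grip":1,"tx":0,"ty":-7.6,"tz":2.27,"turn":6.6},{"grip":1,"tx":0,"ty":-7.6,"tz":2.27,"turn":6.6},{"grip":1,"tx":0,"ty":-7.6,"tz":2.27,"turn":6.6},{"grip":1,"tx":0,"ty":-7.6,"tz":2.27,"turn":6.6},{"grip":1,"tx":0,"ty":-7.6,"tz":2.27,"turn":6.6},{"grip":1,"tx":0,"ty":-7.6,"tz":2.27,"turn":6.6},{"grip":1,"tx":0,"ty":-7.6,"tz":2.27,"turn":6.6},{"grip":1,"tx":0,"ty":-7.6,"tz":2.27,"turn":6.6}]'; python3 -c "
from h import *
go(618,37,116,168.4)"
```

```text
clock: 2.25
eef_pos: [617.3, 40.2, 251.3]
eef_rot: [0.853, 1.571, 0.656]
wrist_force: [-0.4, -0.3, -0.2]
finger_gap: 94.1
t2.2 pos [617.3  40.2 251.3] jaw -11.3 gap 94.1 F [-0.4 -0.3 -0.2] tx,ty,tz [ 3.381 -0.076  0.032] turn 0.05 q [0.01 0.42 1.2  0.   1.53 0.2 ]
```

Descend, close, lift a little.

```bash
python3 -m jog '[{"grip":1,"tx":1,"ty":-0.08,"tz":0.02,"turn":0},{"grip":1,"tx":2,"ty":-0.08,"tz":0.02,"turn":0},{"grip":1,"tx":3,"ty":-0.08,"tz":0.02,"turn":0},{"grip":1,"tx":3.38,"ty":-0.08,"tz":0.02,"turn":0},{"grip":1,"tx":3.38,"ty":-0.08,"tz":0.02,"turn":0},{"grip":0,"tx":3.38,"ty":-0.08,"tz":0.02,"turn":0},{"grip":0,"tx":3.38,"ty":-0.08,"tz":0.02,"turn":0},{"grip":0,"tx":3.38,"ty":-0.08,"tz":0.02,"turn":0},{"grip":0,"tx":3.38,"ty":-0.08,"tz":0.02,"turn":0},{"grip":0,"tx":3.38,"ty":-0.08,"tz":0.02,"turn":0},{"grip":0,"tx":3.38,"ty":-0.08,"tz":0.02,"turn":0},{"grip":0,"tx":3.38,"ty":-0.08,"tz":0.02,"turn":0}]' 40; python3 -c "
from h import *
go(618,37,116,168.4)"
```

```text
clock: 3.25
eef_pos: [618.2, 35.3, 116.1]
eef_rot: [0.147, 1.57, -0.052]
wrist_force: [0.9, -0.2, -0.6]
finger_gap: 50.8
t3.2 pos [618.2  35.3 116.1] jaw -11.4 gap 50.8 F [ 0.9 -0.2 -0.6] tx,ty,tz [ 0.002  0.042 -0.013] turn 0.03 q [-0.    0.51  1.38 -0.    1.25  0.2 ]
```

```bash
python3 -m jog '[{"grip":0,"tx":0,"ty":0,"tz":0,"turn":0},{"grip":0,"tx":0,"ty":0,"tz":0,"turn":0},{"grip":0,"tx":0,"ty":0,"tz":0,"turn":0},{"grip":0,"tx":-0.5,"ty":0,"tz":0,"turn":0},{"grip":0,"tx":-1,"ty":0,"tz":0,"turn":0},{"grip":0,"tx":-1.5,"ty":0,"tz":0,"turn":0},{"grip":0,"tx":-2,"ty":0,"tz":0,"turn":0},{"grip":0,"tx":-2.5,"ty":0,"tz":0,"turn":0},{"grip":0,"tx":-3,"ty":0,"tz":0,"turn":0},{"grip":0,"tx":-3.4,"ty":0,"tz":0,"turn":0},{"grip":0,"tx":-3.4,"ty":0,"tz":0,"turn":0},{"grip":0,"tx":-3.4,"ty":0,"tz":0,"turn":0}]' 40; python3 - <<'E'
from h import *
go(447,348,250,7)
for n in("top","side"): cv2.imwrite(f"pics/{n}1.png",cam(n)["image"][:,:,::-1])
import numpy as np
a=cv2.imread("pics/top1.png")[100:400,70:540];b=cv2.imread("pics/side1.png")[100:400,170:510]
cv2.imwrite("pics/c1.png",np.hstack([a,b]))
E
```

```text
clock: 4.25
eef_pos: [618.2, 35.3, 251.7]
eef_rot: [0.16, 1.57, -0.039]
wrist_force: [-1.2, -0.3, -0.2]
finger_gap: 0.7
t4.2 pos [618.2  35.3 251.7] jaw -11.4 gap 0.7 F [-1.2 -0.3 -0.2] tx,ty,tz [ 0.039  6.818 -5.741] turn -3.07 q [-0.    0.42  1.19 -0.    1.53  0.2 ]
```

View pics/c1.png

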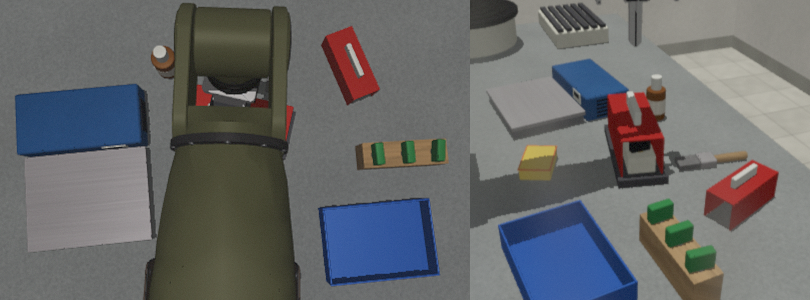

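```bash
python3 -m jog '[{"grip":1,"tx":0,"ty":0,"tz":0,"turn":0},{"grip":1,"tx":0,"ty":0,"tz":0,"turn":0},{"grip":1,"tx":0,"ty":0,"tz":0,"turn":0},{"grip":1,"tx":0,"ty":0,"tz":0,"turn":0},{"grip":1,"tx":0,"ty":0,"tz":0,"turn":0},{"grip":1,"tx":0,"ty":0,"tz":0,"turn":0},{"grip":1,"tx":0,"ty":0,"tz":0,"turn":0},{"grip":1,"tx":0,"ty":0,"tz":0,"turn":0},{"grip":1,"tx":0,"ty":0,"tz":0,"turn":0},{"grip":1,"tx":0,"ty":0,"tz":0,"turn":0},{"grip":1,"tx":0,"ty":0,"tz":0,"turn":0},{"grip":1,"tx":0,"ty":0,"tz":0,"turn":0}]' 40; python3 - <<'E'
from h import *
c2=cam("side");h,s,v=hsv(c2)
print("sw",blobs(c2,(s<40)&(v>150),143)[:3])
go(618,37,116,168.4)
E
```

```text
clock: 5.35
eef_pos: [618.1, 35.3, 251.7]
eef_rot: [2.987, 1.571, 2.788]
wrist_force: [0.0, -0.7, 0.1]
finger_gap: 77.4
sw [(array([ 702. , -285.3]), 23.2, 65.1, 9.8, array([446., 272.])), (array([ 907. , -159.1]), -90.0, 833.3, 195.0, array([526., 247.]))]
t5.4 pos [618.1  35.3 251.7] jaw -11.4 gap 81.4 F [-0.9 -0.4  0.6] tx,ty,tz [ 3.394  0.042 -0.01 ] turn 0.03 q [-0.    0.42  1.19 -0.    1.53  0.2 ]
```

```bash
python3 -m jog '[{"grip":1,"tx":0,"ty":0.04,"tz":0,"turn":0},{"grip":1,"tx":0,"ty":0.04,"tz":0,"turn":0},{"grip":1,"tx":1,"ty":0.04,"tz":0,"turn":0},{"grip":1,"tx":2,"ty":0.04,"tz":0,"turn":0},{"grip":1,"tx":3,"ty":0.04,"tz":0,"turn":0},{"grip":1,"tx":3.39,"ty":0.04,"tz":0,"turn":0},{"grip":0,"tx":3.39,"ty":0.04,"tz":0,"turn":0},{"grip":0,"tx":3.39,"ty":0.04,"tz":0,"turn":0},{"grip":0,"tx":3.39,"ty":0.04,"tz":0,"turn":0},{"grip":0,"tx":3.39,"ty":0.04,"tz":0,"turn":0},{"grip":0,"tx":3.39,"ty":0.04,"tz":0,"turn":0},{"grip":0,"tx":3.39,"ty":0.04,"tz":0,"turn":0}]' 40; python3 -m jog '[{"grip":0,"tx":0,"ty":0,"tz":0,"turn":0},{"grip":0,"tx":0,"ty":0,"tz":0,"turn":0},{"grip":0,"tx":0,"ty":0,"tz":0,"turn":0},{"grip":0,"tx":0,"ty":0,"tz":0,"turn":0},{"grip":0,"tx":0,"ty":0,"tz":0,"turn":0},{"grip":0,"tx":0,"ty":0,"tz":0,"turn":0},{"grip":0,"tx":0,"ty":0,"tz":0,"turn":0},{"grip":0,"tx":0,"ty":0,"tz":0,"turn":0},{"grip":0,"tx":0,"ty":0,"tz":0,"turn":0},{"grip":0,"tx":0,"ty":0,"tz":0,"turn":0}]' 40
```

```text
clock: 6.4
eef_pos: [618.8, 36.9, 117.3]
eef_rot: [0.194, 1.569, -0.005]
wrist_force: [-0.9, -1.3, -0.2]
finger_gap: 57.4
clock: 7.23
eef_pos: [618.7, 36.9, 116.8]
eef_rot: [0.204, 1.57, 0.005]
wrist_force: [0.4, 0.2, 5.4]
finger_gap: 0.3
```

```bash
python3 - <<'E'
from h import *
a=cam("top")["image"][140:290,210:410,::-1];b=cam("side")["image"][130:310,250:450,::-1]
cv2.imwrite("pics/c2.png",np.hstack([cv2.resize(a,(400,300)),cv2.resize(b,(400,300))]))
E
```

```text
(no output)
```

View pics/c2.png

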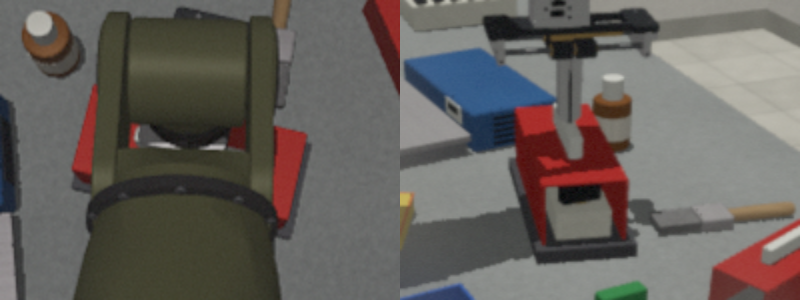

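```bash
python3 - <<'E'
from h import *
c=cam("side"); s=manip.read_state(); print(s)
u=np.array([np.cos(np.radians(78.4)),np.sin(np.radians(78.4)),0]);m=np.array([617.5,37.5,143])
print(proj(c,[s["eef_pos"],s["eef_pos"]+[0,0,26],m,m+55*u,m-55*u,m-55*u-[0,0,32]]).round(1))
cv2.imwrite("pics/c3.png",cv2.resize(c["image"][110:260,280:400,::-1],(480,600),interpolation=cv2.INTER_CUBIC))
E
```

```text
{'clock': 7.3833, 'joints': array([4.26909579e-04, 5.06677444e-01, 1.38062952e+00, 2.29372390e-05,
       1.25306191e+00, 1.99330921e-01]), 'qd': array([ 0.00062922, -0.00032982,  0.00160121,  0.0015218 , -0.0022956 ,
       -0.00041532]), 'effort': array([-9.39326081e-02, -6.05621481e+01, -3.23048007e+01,  3.45041743e-02,
       -2.38449761e-02,  9.46292516e-06]), 'eef_pos': array([618.74275157,  36.87062487, 116.81560227]), 'eef_rot': array([0.21714095, 1.56957235, 0.01822978]), 'wrist_force': array([-0.11041658,  0.37501726,  4.9189249 ]), 'moment': array([-0.04013369,  0.14753161, -0.00965985]), 'finger_gap': 0.643816227126298}
[[333.3 212.7]
 [333.4 202.4]
 [332.8 202.2]
 [328.7 191.8]
 [337.2 213.7]
 [337.  226.7]]
```

View pics/c3.png

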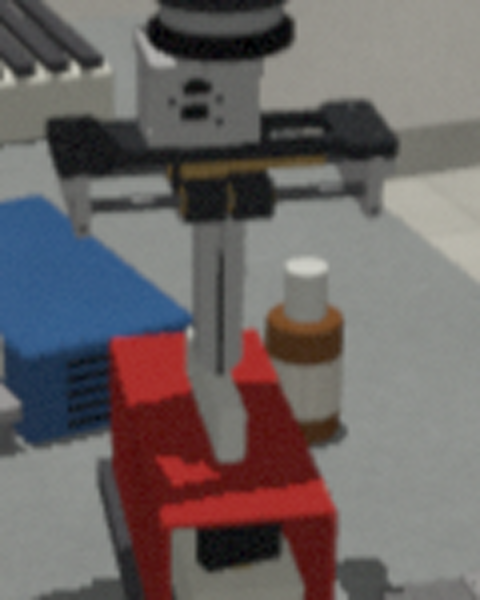

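```bash
python3 -m jog '[{"grip":0,"tx":-0.5,"ty":0,"tz":0,"turn":0},{"grip":0,"tx":-1,"ty":0,"tz":0,"turn":0},{"grip":0,"tx":-1.5,"ty":0,"tz":0,"turn":0},{"grip":0,"tx":-2,"ty":0,"tz":0,"turn":0},{"grip":0,"tx":-2,"ty":0,"tz":0,"turn":0},{"grip":0,"tx":-2,"ty":0,"tz":0,"turn":0}]' 40; python3 - <<'E'
from h import *
c=cam("side"); s=manip.read_state(); print(s["eef_pos"],s["wrist_force"])
p=proj(c,[s["eef_pos"],s["eef_pos"]+[0,0,26]]);print(p.round(1))
im=c["image"][:,:,::-1].copy()
im=cv2.resize(im[90:240,280:400],(480,600),interpolation=cv2.INTER_CUBIC)
for q in p: cv2.circle(im,tuple(int(x) for x in (q-[280,90])*4),3,(255,0,255),-1)
cv2.imwrite("pics/c4.png",im)
E
```

```text
clock: 7.88
eef_pos: [618.6, 36.8, 196.5]
eef_rot: [0.175, 1.57, -0.024]
wrist_force: [0.9, 0.4, -0.2]
finger_gap: 0.4
[618.15636626  36.81868327 195.33622161] [-0.99973171  0.46792387  0.2592602 ]
[[333.4 180.8]
 [333.5 169.7]]
```

View pics/c4.png

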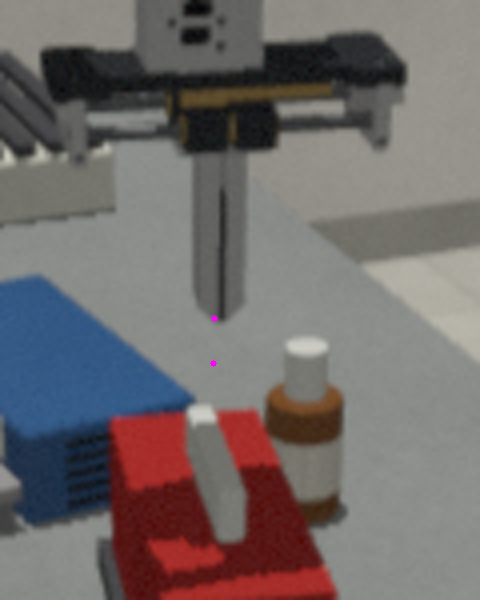

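```bash
python3 -m jog '[{"grip":0.6,"tx":0,"ty":0,"tz":0,"turn":0},{"grip":0.6,"tx":0,"ty":0,"tz":0,"turn":0},{"grip":0.6,"tx":0,"ty":0,"tz":0,"turn":0},{"grip":0.6,"tx":0,"ty":0,"tz":0,"turn":0},{"grip":0.6,"tx":0,"ty":0,"tz":0,"turn":0},{"grip":0.6,"tx":0,"ty":0,"tz":0,"turn":0},{"grip":0.6,"tx":0,"ty":0,"tz":0,"turn":0},{"grip":0.6,"tx":0.5,"ty":0,"tz":0,"turn":0},{"grip":0.6,"tx":1,"ty":0,"tz":0,"turn":0},{"grip":0.6,"tx":1.5,"ty":0,"tz":0,"turn":0},{"grip":0.6,"tx":2,"ty":0,"tz":0,"turn":0},{"grip":0.6,"tx":2.3,"ty":0,"tz":0,"turn":0}]' 40; python3 -m jog '[{"grip":0.6,"tx":0.3,"ty":0,"tz":0,"turn":0},{"grip":0.6,"tx":0.3,"ty":0,"tz":0,"turn":0},{"grip":0,"tx":0.3,"ty":0,"tz":0,"turn":0},{"grip":0,"tx":0.3,"ty":0,"tz":0,"turn":0},{"grip":0,"tx":0.3,"ty":0,"tz":0,"turn":0},{"grip":0,"tx":0.3,"ty":0,"tz":0,"turn":0},{"grip":0,"tx":0.3,"ty":0,"tz":0,"turn":0},{"grip":0,"tx":0.3,"ty":0,"tz":0,"turn":0},{"grip":0,"tx":0.3,"ty":0,"tz":0,"turn":0},{"grip":0,"tx":0.3,"ty":0,"tz":0,"turn":0},{"grip":0,"tx":0.3,"ty":0,"tz":0,"turn":0},{"grip":0,"tx":0.3,"ty":0,"tz":0,"turn":0}]' 40
```

```text
clock: 8.93
eef_pos: [617.6, 36.8, 102.0]
eef_rot: [-2.93, 1.569, -3.129]
wrist_force: [-0.3, 1.0, -0.2]
finger_gap: 56.7
clock: 9.93
eef_pos: [618.4, 36.9, 92.4]
eef_rot: [0.516, 1.571, 0.317]
wrist_force: [-2.1, 0.8, 4.0]
finger_gap: 15.6
```

```bash
python3 -m jog '[{"grip":0,"tx":-0.3,"ty":0,"tz":0,"turn":0},{"grip":0,"tx":-0.8,"ty":0,"tz":0,"turn":0},{"grip":0,"tx":-1.3,"ty":0,"tz":0,"turn":0},{"grip":0,"tx":-1.8,"ty":0,"tz":0,"turn":0},{"grip":0,"tx":-2.4,"ty":0,"tz":0,"turn":0},{"grip":0,"tx":-3,"ty":0,"tz":0,"turn":0},{"grip":0,"tx":-3.5,"ty":0,"tz":0,"turn":0},{"grip":0,"tx":-3.5,"ty":0,"tz":0,"turn":0},{"grip":0,"tx":-3.5,"ty":0,"tz":0,"turn":0}]' 40; python3 -c "
from h import *
go(447,348,232,7)"
```

```text
clock: 10.68
eef_pos: [618.5, 36.9, 232.5]
eef_rot: [0.165, 1.57, -0.034]
wrist_force: [0.4, -0.1, -3.9]
finger_gap: 15.7
t10.7 pos [618.5  36.9 232.5] jaw -11.4 gap 15.7 F [ 0.4 -0.1 -3.9] tx,ty,tz [ 6.000e-03  6.778e+00 -5.740e+00] turn -3.07 q [ 0.    0.43  1.23 -0.    1.49  0.2 ]
```

```bash
python3 -m jog '[{"grip":0,"tx":0,"ty":0.3,"tz":-0.3,"turn":-0.2},{"grip":0,"tx":0,"ty":0.9,"tz":-0.8,"turn":-0.5},{"grip":0,"tx":0,"ty":1.6,"tz":-1.4,"turn":-0.8},{"grip":0,"tx":0,"ty":2.3,"tz":-2,"turn":-1.1},{"grip":0,"tx":0,"ty":3,"tz":-2.6,"turn":-1.4},{"grip":0,"tx":0,"ty":3.7,"tz":-3.2,"turn":-1.7},{"grip":0,"tx":0,"ty":4.4,"tz":-3.8,"turn":-2},{"grip":0,"tx":0,"ty":5.1,"tz":-4.4,"turn":-2.3},{"grip":0,"tx":0,"ty":5.7,"tz":-4.9,"turn":-2.6},{"grip":0,"tx":0,"ty":6.3,"tz":-5.4,"turn":-2.9},{"grip":0,"tx":0,"ty":6.78,"tz":-5.74,"turn":-3.07},{"grip":0,"tx":0,"ty":6.78,"tz":-5.74,"turn":-3.07}]' 40;python3 -m jog '[{"grip":0,"tx":0.6,"ty":0,"tz":0,"turn":0},{"grip":0,"tx":1.2,"ty":0,"tz":0,"turn":0},{"grip":0,"tx":1.8,"ty":0,"tz":0,"turn":0},{"grip":0,"tx":2.4,"ty":0,"tz":0,"turn":0},{"grip":0,"tx":2.8,"ty":0,"tz":0,"turn":0},{"grip":0,"tx":2.95,"ty":0,"tz":0,"turn":0},{"grip":0,"tx":2.95,"ty":0,"tz":0,"turn":0},{"grip":0,"tx":2.95,"ty":0,"tz":0,"turn":0}]' 40;  python3 -c "
from h import *
go(447,348,107.5,7)"
```

```text
clock: 11.68
eef_pos: [444.3, 351.0, 230.0]
eef_rot: [-2.935, 1.568, -2.808]
wrist_force: [-0.3, -0.7, -3.5]
finger_gap: 15.3
clock: 12.35
eef_pos: [447.0, 347.9, 114.2]
eef_rot: [-2.58, 1.57, -2.458]
wrist_force: [0.6, -0.6, -1.9]
finger_gap: 15.7
t12.3 pos [447.  347.9 114.2] jaw 7.0 gap 15.7 F [ 0.6 -0.6 -1.9] tx,ty,tz [0.168 0.003 0.001] turn 0.0 q [ 0.6   0.4   1.55 -0.    1.2   0.47]
```

```bash
python3 -m jog '[{"grip":0,"tx":0.05,"ty":0,"tz":0,"turn":0},{"grip":0,"tx":0.1,"ty":0,"tz":0,"turn":0},{"grip":0,"tx":0.15,"ty":0,"tz":0,"turn":0},{"grip":0,"tx":0.17,"ty":0,"tz":0,"turn":0},{"grip":0,"tx":0.17,"ty":0,"tz":0,"turn":0},{"grip":0,"tx":0.17,"ty":0,"tz":0,"turn":0}]' 40;  python3 -c "
from h import *
go(447,348,107.5,7)"
```

```text
clock: 12.85
eef_pos: [446.9, 348.1, 107.5]
eef_rot: [0.374, 1.571, 0.497]
wrist_force: [-0.1, -0.8, -3.0]
finger_gap: 15.7
t12.8 pos [446.9 348.1 107.5] jaw 7.0 gap 15.7 F [-0.1 -0.8 -3. ] tx,ty,tz [-0.    -0.002  0.001] turn 0.0 q [ 0.6   0.4   1.56 -0.    1.18  0.47]
```

```bash
python3 -m jog '[{"grip":0,"tx":0.03,"ty":0,"tz":0,"turn":0},{"grip":0,"tx":0.06,"ty":0,"tz":0,"turn":0},{"grip":0,"tx":0.06,"ty":0,"tz":0,"turn":0}]' 40;  python3 -m jog '[{"grip":0.7,"tx":0,"ty":0,"tz":0,"turn":0},{"grip":0.7,"tx":0,"ty":0,"tz":0,"turn":0},{"grip":0.7,"tx":0,"ty":0,"tz":0,"turn":0},{"grip":0.7,"tx":0,"ty":0,"tz":0,"turn":0},{"grip":0.7,"tx":0,"ty":0,"tz":0,"turn":0},{"grip":0.7,"tx":0,"ty":0,"tz":0,"turn":0},{"grip":0.7,"tx":0,"ty":0,"tz":0,"turn":0},{"grip":0.7,"tx":-0.5,"ty":0,"tz":0,"turn":0},{"grip":0.7,"tx":-1,"ty":0,"tz":0,"turn":0},{"grip":0.7,"tx":-2,"ty":0,"tz":0,"turn":0},{"grip":0.7,"tx":-3,"ty":0,"tz":0,"turn":0},{"grip":0.7,"tx":-4,"ty":0,"tz":0,"turn":0}]' 40; python3 - <<'E'
from h import *
for n in("top","side"): 
    c=cam(n);cv2.imwrite(f"pics/{n}5.png",c["image"][:,:,::-1])
    if n=="top":
        h,s,v=hsv(c)
        print("black in region", blobs(c,(v<45),94,40))
        print("white",blobs(c,(s<45)&(v>130),60,200))
        print("red",blobs(c,((h<6)|(h>174))&(s>150),126,500))
a=cv2.imread("pics/top5.png")[140:290,210:410];b=cv2.imread("pics/side5.png")[130:310,170:410]
cv2.imwrite("pics/c5.png",np.hstack([cv2.resize(a,(400,300)),cv2.resize(b,(400,300))]))
go(618,37,230,168)
E
```

```text
clock: 13.1
eef_pos: [447.1, 348.2, 107.3]
eef_rot: [0.441, 1.569, 0.563]
wrist_force: [-9.1, -7.6, 20.3]
finger_gap: 15.6
clock: 14.1
eef_pos: [446.6, 347.8, 266.7]
eef_rot: [-2.616, 1.57, -2.493]
wrist_force: [-0.0, 0.4, 1.4]
finger_gap: 65.7
black in region [(array([131.7,   4.7]), -89.1, 166.9, 43.6, array([320., 470.])), (array([388.9, 617.7]), -83.2, 30.7, 28.7, array([  6., 324.])), (array([319. , 515.6]), 21.3, 556.2, 249.8, array([ 69., 341.])), (array([616.6, 227.2]), 7.9, 70.2, 11.0, array([214., 216.]))]
white [(array([496.7, 249.4]), 7.6, 108.6, 55.9, array([209., 269.])), (array([618.2,  38.1]), 78.5, 204.7, 60.5, array([306., 221.])), (array([ 959.6, -643.3]), -89.6, 134.7, 31.7, array([610.,  81.])), (array([ 959.6, -502.3]), -89.5, 135.5, 31.4, array([549.,  79.])), (array([ 958.9, -361.1]), -89.4, 135.6, 32.5, array([488.,  77.])), (array([ 959., -220.]), -89.9, 134.1, 31.7, array([425.,  75.])), (array([958.3, -78.5]), -90.0, 135.6, 32.9, array([363.,  72.])), (array([958.4,  63.7]), -89.9, 136.5, 32.1, array([300.,  70.])), (array([958.4, 204.6]), -89.5, 136.8, 33
[... 886 characters left out ...]
y([486.,   5.])), (array([1131.7, -219.7]), -87.5, 135.4, 20.0, array([425.,   4.])), (array([1127.9,  -77.5]), -87.5, 136.3, 15.0, array([364.,   3.])), (array([1048.7,  346.3]), 0.1, 137.7, 136.7, array([175.,  30.])), (array([1045.6,  487.5]), -89.8, 138.0, 134.5, array([112.,  27.])), (array([1043.6,  629.2]), -90.0, 136.3, 126.3, array([47., 28.])), (array([1040.3,  715.3]), 6.5, 122.0, 37.4, array([ 7., 24.]))]
red [(array([444.9, 344.8]), -82.8, 215.9, 90.8, array([144., 298.])), (array([ 729.9, -194. ]), 23.3, 145.1, 65.9, array([422., 164.]))]
t14.2 pos [448.4 349.1 271.7] jaw 7.0 gap 65.8 F [-0.8 -0.  -0.5] tx,ty,tz [ 1.034 -8.268  3.244] turn 3.17 q [0.6  0.28 1.33 0.   1.52 0.47]
```

View pics/c5.png

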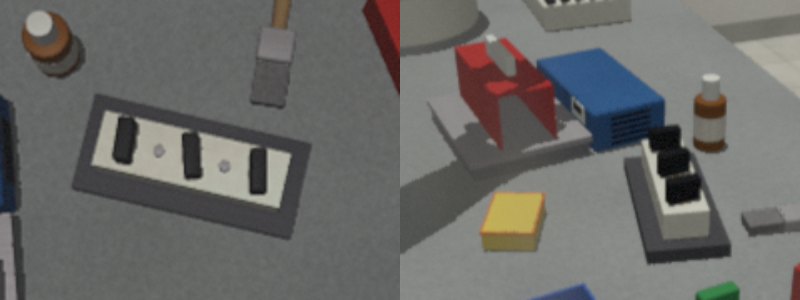

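```bash
python3 - <<'E'
from h import *
c=cam("top");h,s,v=hsv(c)
m=(v<48); x=np.zeros_like(m); x[190:250,255:357]=1
# keep dark blobs inside block
w=cv2.fillPoly(np.zeros(m.shape,np.uint8),[proj(c,np.array([[618.2,38.1,60]])+np.array([[a*98*.199-b*26*.98,a*98*.98+b*26*.199,0] for a,b in((1,1),(1,-1),(-1,-1),(-1,1))])).astype(np.int32)],1)
w=cv2.dilate(w,np.ones((9,9)))
for t in (40,48,60):
    k=cv2.connectedComponents(((v<t)&(w>0)).astype(np.uint8))
    print(t,*blobs(c,(v<t)&(w>0)&x,94,40),sep="\n")
print(c["image"][200:245:5,262:350:4].max(2))
E
```

```text
40
48
(array([601.3, -31.2]), 1.3, 43.9, 14.5, array([339., 227.]))
(array([616.1,  37.3]), 8.1, 45.6, 15.3, array([307., 217.]))
(array([629.9, 106.7]), -3.2, 46.5, 18.7, array([273., 211.]))
60
(array([602.3, -31.2]), 1.3, 46.1, 14.5, array([340., 226.]))
(array([616.8,  37.6]), 5.5, 46.4, 16.9, array([306., 218.]))
(array([630.1, 106.6]), -6.9, 47.2, 20.4, array([273., 211.]))
[[176 172  35  45 163 160 101  60  62  67  66  65  68  67  88 102 103 103
  107 104 102 105]
 [171 181  44  46  64 174 172 170 171 172 160  78  72  65  64  62  68  65
   65  85  96 105]
 [175 158  48  42 121 174 174 173 174 174  47  48 118 175 171 176 155  95
   62  67  62  66]
 [173 107  47  36 181 175 164 137 178 177  38  47 118 176 174 177 177 176
  162  44  31 164]
 [173 169  25  28 175 176 176 177 179 177  40  45 110 177 178 139 179 177
  122  48  35 180]
 [ 68  74 138 174 174 175 179 176 178 176  33  52  59 179 183 112 176 174
   95  50  37 179]
 [ 70  69  67  65  69  73  72 116 164 182 178 162 185 178 181 177 181 178
  115  49  34 180]
 [ 70  71  71  70  67  67  68  67  67  66  71  72  88 159 185 181 180 181
  121  34  32 182]
 [101 102  73  56  66  69  69  68  65  68  71  70  68  66  68  66  75  71
  143 175 182 181]]
```

```bash
python3 -c "
from h import *
go(632.5,108.7,130,85)"
```

```text
t14.2 pos [447.7 348.6 267.9] jaw 7.0 gap 65.8 F [-0.3  0.4 -1.2] tx,ty,tz [ 3.45  -6.528  3.835] turn -13.0 q [0.6  0.29 1.33 0.   1.52 0.47]
```

```bash
python3 -m jog '[{"grip":0.55,"tx":0,"ty":-0.6,"tz":0.35,"turn":-1.1},{"grip":0.55,"tx":0,"ty":-1.2,"tz":0.7,"turn":-2.2},{"grip":0.55,"tx":0,"ty":-1.8,"tz":1.05,"turn":-3.3},{"grip":0.55,"tx":0,"ty":-2.4,"tz":1.4,"turn":-4.4},{"grip":0.55,"tx":0,"ty":-3,"tz":1.75,"turn":-5.5},{"grip":0.55,"tx":0,"ty":-3.6,"tz":2.1,"turn":-6.6},{"grip":0.55,"tx":0,"ty":-4.2,"tz":2.45,"turn":-7.7},{"grip":0.55,"tx":0,"ty":-4.8,"tz":2.8,"turn":-8.8},{"grip":0.55,"tx":0,"ty":-5.4,"tz":3.15,"turn":-9.9},{"grip":0.55,"tx":0.5,"ty":-6,"tz":3.5,"turn":-11},{"grip":0.55,"tx":1.2,"ty":-6.5,"tz":3.82,"turn":-12.1},{"grip":0.55,"tx":2,"ty":-6.53,"tz":3.835,"turn":-13}]'; python3 -m jog '[{"grip":0.55,"tx":0.7,"ty":0,"tz":0,"turn":0},{"grip":0.55,"tx":1.4,"ty":0,"tz":0,"turn":0},{"grip":0.55,"tx":1.4,"ty":0,"tz":0,"turn":0},{"grip":0.55,"tx":1.4,"ty":0,"tz":0,"turn":0}]';python3 -c "
from h import *
go(632.5,108.7,40,85)"
```

```text
clock: 15.25
eef_pos: [632.7, 104.2, 182.8]
eef_rot: [-2.731, 1.57, -1.244]
wrist_force: [0.4, -0.2, -0.0]
finger_gap: 51.7
clock: 15.58
eef_pos: [630.2, 107.5, 127.5]
eef_rot: [1.772, 1.567, -3.027]
wrist_force: [0.4, -0.2, 1.0]
finger_gap: 51.9
t15.6 pos [630.2 107.5 127.5] jaw 85.0 gap 51.9 F [ 0.4 -0.2  1. ] tx,ty,tz [ 2.188 -0.061  0.036] turn 0.0 q [ 0.11  0.54  1.3  -0.    1.3  -1.37]
```

```bash
python3 -m jog '[{"grip":0.55,"tx":0.5,"ty":-0.05,"tz":0.03,"turn":0},{"grip":0.55,"tx":1,"ty":-0.05,"tz":0.03,"turn":0},{"grip":0.55,"tx":1.5,"ty":-0.05,"tz":0.03,"turn":0},{"grip":0.55,"tx":1.9,"ty":-0.05,"tz":0.03,"turn":0},{"grip":0.55,"tx":2.15,"ty":-0.05,"tz":0.03,"turn":0},{"grip":0.55,"tx":2.15,"ty":-0.05,"tz":0.03,"turn":0},{"grip":0.55,"tx":2.15,"ty":-0.05,"tz":0.03,"turn":0}]';python3 - <<'E'
from h import *
go(632.5,108.7,40,85)
a=cam("side")["image"][170:290,280:400,::-1]; cv2.imwrite("pics/c6.png",cv2.resize(a,(600,600),interpolation=cv2.INTER_CUBIC))
E
```

```text
clock: 16.17
eef_pos: [633.8, 108.8, 44.3]
eef_rot: [-1.383, 1.569, 0.101]
wrist_force: [0.9, 0.7, 0.5]
finger_gap: 51.8
t16.2 pos [633.8 108.8  44.3] jaw 85.0 gap 51.8 F [0.9 0.7 0.5] tx,ty,tz [ 0.108  0.033 -0.004] turn 0.0 q [ 0.11  0.63  1.36 -0.    1.14 -1.37]
```

View pics/c6.png

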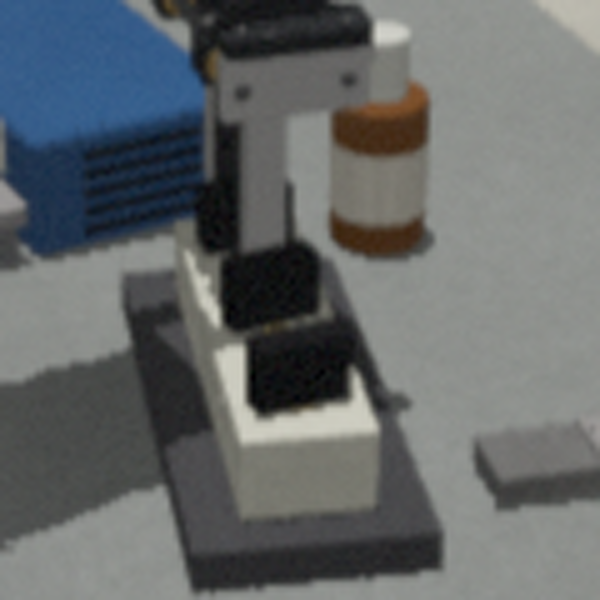

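```bash
python3 -m jog '[{"grip":0.55,"tx":0.1,"ty":0.01,"tz":0,"turn":0},{"grip":0.55,"tx":0.1,"ty":0.01,"tz":0,"turn":0},{"grip":0,"tx":0.1,"ty":0.01,"tz":0,"turn":0},{"grip":0,"tx":0.1,"ty":0.01,"tz":0,"turn":0},{"grip":0,"tx":0.1,"ty":0.01,"tz":0,"turn":0},{"grip":0,"tx":0.1,"ty":0.01,"tz":0,"turn":0},{"grip":0,"tx":0.1,"ty":0.01,"tz":0,"turn":0},{"grip":0,"tx":0.1,"ty":0.01,"tz":0,"turn":0},{"grip":0,"tx":0.1,"ty":0.01,"tz":0,"turn":0},{"grip":0,"tx":0.1,"ty":0.01,"tz":0,"turn":0},{"grip":0,"tx":0.1,"ty":0.01,"tz":0,"turn":0},{"grip":0,"tx":0.1,"ty":0.01,"tz":0,"turn":0}]' 60;python3 - <<'E'
from h import *
go(632.5,108.7,40,85); print(manip.read_state()["moment"])
E
```

```text
clock: 17.22
eef_pos: [633.0, 110.3, 39.6]
eef_rot: [-0.292, 1.568, 1.193]
wrist_force: [-1.0, 9.4, 3.5]
finger_gap: 17.5
t17.2 pos [633.  110.3  39.6] jaw 85.1 gap 17.5 F [-1.   9.4  3.5] tx,ty,tz [-0.011  0.008 -0.042] turn 0.01 q [ 0.11  0.64  1.37  0.    1.14 -1.37]
[2.13252669 0.26745198 0.09081865]
```

```bash
python3 -m jog '[{"grip":0,"tx":0,"ty":0,"tz":0.04,"turn":0},{"grip":0,"tx":0,"ty":0,"tz":0.04,"turn":1},{"grip":0,"tx":-0.005,"ty":0,"tz":0.04,"turn":2},{"grip":0,"tx":-0.01,"ty":0,"tz":0.04,"turn":3},{"grip":0,"tx":-0.015,"ty":0,"tz":0.04,"turn":4},{"grip":0,"tx":-0.02,"ty":0,"tz":0.04,"turn":5},{"grip":0,"tx":-0.025,"ty":0,"tz":0.04,"turn":6},{"grip":0,"tx":-0.03,"ty":0,"tz":0.04,"turn":7},{"grip":0,"tx":-0.035,"ty":0,"tz":0.04,"turn":8},{"grip":0,"tx":-0.04,"ty":0,"tz":0.04,"turn":9},{"grip":0,"tx":-0.045,"ty":0,"tz":0.04,"turn":10},{"grip":0,"tx":-0.05,"ty":0,"tz":0.04,"turn":11}]' 60
python3 -c "
from h import *
go(632.5,108.7,40,85); print(manip.read_state()['moment'])"
python3 -m jog '[{"grip":0,"tx":0,"ty":0,"tz":0,"turn":-1},{"grip":0,"tx":-0.005,"ty":0,"tz":0,"turn":-2},{"grip":0,"tx":-0.01,"ty":0,"tz":0,"turn":-3},{"grip":0,"tx":-0.015,"ty":0,"tz":0,"turn":-4},{"grip":0,"tx":-0.02,"ty":0,"tz":0,"turn":-5},{"grip":0,"tx":-0.025,"ty":0,"tz":0,"turn":-6},{"grip":0,"tx":-0.03,"ty":0,"tz":0,"turn":-7},{"grip":0,"tx":-0.035,"ty":0,"tz":0,"turn":-8},{"grip":0,"tx":-0.04,"ty":0,"tz":0,"turn":-9},{"grip":0,"tx":-0.045,"ty":0,"tz":0,"turn":-10},{"grip":0,"tx":-0.05,"ty":0,"tz":0,"turn":-11}]' 60;python3 - <<'E'
from h import *
go(632.5,108.7,40,85);print(manip.read_state()['moment'])
a=cam("side")["image"][170:290,280:400,::-1]; cv2.imwrite("pics/c7.png",cv2.resize(a,(600,600),interpolation=cv2.INTER_CUBIC))
E
```

```text
clock: 18.22
eef_pos: [633.6, 111.7, 40.4]
eef_rot: [0.482, 1.568, 0.81]
wrist_force: [8.7, 10.2, -8.6]
finger_gap: 17.7
t18.2 pos [633.6 111.7  40.4] jaw 18.8 gap 17.7 F [ 8.7 10.2 -8.6] tx,ty,tz [ 0.009 -0.062 -0.051] turn -11.04 q [ 0.12  0.64  1.37  0.    1.14 -0.21]
[ 2.03747689 -1.98886146  0.19794671]
clock: 19.13
eef_pos: [632.7, 110.3, 42.1]
eef_rot: [1.604, 1.57, 3.093]
wrist_force: [1.9, 1.8, -5.7]
finger_gap: 17.6
t19.1 pos [632.7 110.3  42.1] jaw 85.3 gap 17.6 F [ 1.9  1.8 -5.7] tx,ty,tz [ 0.053  0.002 -0.041] turn 0.05 q [ 0.12  0.63  1.37  0.    1.14 -1.37]
[ 0.46480995 -0.50297057 -0.18102816]
```

View pics/c7.png

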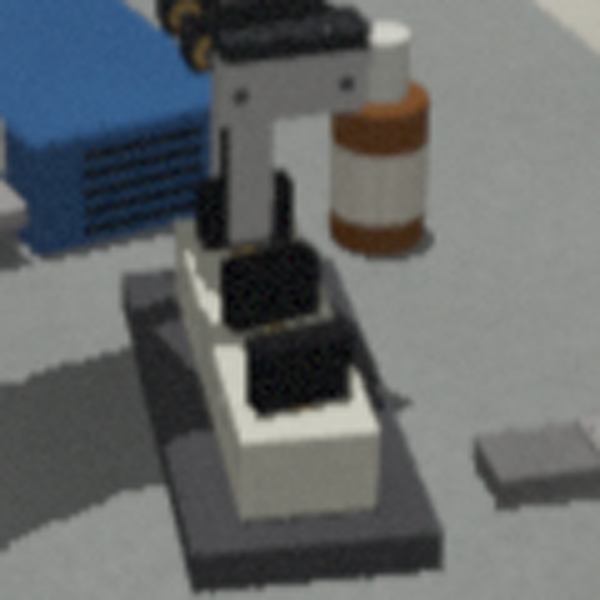

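```bash

python3 -m jog '[{"grip":0,"tx":0,"ty":0,"tz":0,"turn":1},{"grip":0,"tx":-0.006,"ty":0,"tz":0,"turn":2},{"grip":0,"tx":-0.012,"ty":0,"tz":0,"turn":3},{"grip":0,"tx":-0.018,"ty":0,"tz":0,"turn":4},{"grip":0,"tx":-0.024,"ty":0,"tz":0,"turn":5},{"grip":0,"tx":-0.03,"ty":0,"tz":0,"turn":6},{"grip":0,"tx":-0.036,"ty":0,"tz":0,"turn":7},{"grip":0,"tx":-0.042,"ty":0,"tz":0,"turn":8},{"grip":0,"tx":-0.048,"ty":0,"tz":0,"turn":9},{"grip":0,"tx":-0.054,"ty":0,"tz":0,"turn":10},{"grip":0,"tx":-0.06,"ty":0,"tz":0,"turn":11},{"grip":0,"tx":-0.066,"ty":0,"tz":0,"turn":12}]' 60
python3 -m jog '[{"grip":0,"tx":0,"ty":0,"tz":0,"turn":-1},{"grip":0,"tx":-0.006,"ty":0,"tz":0,"turn":-2},{"grip":0,"tx":-0.012,"ty":0,"tz":0,"turn":-3},{"grip":0,"tx":-0.018,"ty":0,"tz":0,"turn":-4},{"grip":0,"tx":-0.024,"ty":0,"tz":0,"turn":-5},{"grip":0,"tx":-0.03,"ty":0,"tz":0,"turn":-6},{"grip":0,"tx":-0.036,"ty":0,"tz":0,"turn":-7},{"grip":0,"tx":-0.042,"ty":0,"tz":0,"turn":-8},{"grip":0,"tx":-0.048,"ty":0,"tz":0,"turn":-9},{"grip":0,"tx":-0.054,"ty":0,"tz":0,"turn":-10},{"grip":0,"tx":-0.06,"ty":0,"tz":0,"turn":-11},{"grip":0,"tx":-0.066,"ty":0,"tz":0,"turn":-12}]' 60
python3 -m jog '[{"grip":0,"tx":0,"ty":0,"tz":0,"turn":1},{"grip":0,"tx":-0.006,"ty":0,"tz":0,"turn":2},{"grip":0,"tx":-0.012,"ty":0,"tz":0,"turn":3},{"grip":0,"tx":-0.018,"ty":0,"tz":0,"turn":4},{"grip":0,"tx":-0.024,"ty":0,"tz":0,"turn":5},{"grip":0,"tx":-0.03,"ty":0,"tz":0,"turn":6},{"grip":0,"tx":-0.036,"ty":0,"tz":0,"turn":7},{"grip":0,"tx":-0.042,"ty":0,"tz":0,"turn":8},{"grip":0,"tx":-0.048,"ty":0,"tz":0,"turn":9},{"grip":0,"tx":-0.054,"ty":0,"tz":0,"turn":10},{"grip":0,"tx":-0.06,"ty":0,"tz":0,"turn":11},{"grip":0,"tx":-0.066,"ty":0,"tz":0,"turn":12}]' 60
python3 -m jog '[{"grip":0,"tx":0,"ty":0,"tz":0,"turn":-1},{"grip":0,"tx":-0.006,"ty":0,"tz":0,"turn":-2},{"grip":0,"tx":-0.012,"ty":0,"tz":0,"turn":-3},{"grip":0,"tx":-0.018,"ty":0,"tz":0,"turn":-4},{"grip":0,"tx":-0.024,"ty":0,"tz":0,"turn":-5},{"grip":0,"tx":-0.03,"ty":0,"tz":0,"turn":-6},{"grip":0,"tx":-0.036,"ty":0,"tz":0,"turn":-7},{"grip":0,"tx":-0.042,"ty":0,"tz":0,"turn":-8},{"grip":0,"tx":-0.048,"ty":0,"tz":0,"turn":-9},{"grip":0,"tx":-0.054,"ty":0,"tz":0,"turn":-10},{"grip":0,"tx":-0.06,"ty":0,"tz":0,"turn":-11},{"grip":0,"tx":-0.066,"ty":0,"tz":0,"turn":-12}]' 60
python3 - <<'E'
from h import *
# block lift check: white top of block near end seen from the side
c=cam("side");h,s,v=hsv(c);cv2.imwrite("pics/s8.png",c["image"][:,:,::-1])
print(proj(c,[[588,-75,60]]))
m=(s<60)&(v>110);m[:, :315]=0;m[:,365:]=0;m[:215]=0;m[285:]=0
for x in (335,340,345,350): print(x,np.flatnonzero(m[:,x]))
E
```

```text
clock: 20.18
eef_pos: [633.7, 111.7, 45.0]
eef_rot: [0.532, 1.568, 0.752]
wrist_force: [9.9, 9.9, -11.8]
finger_gap: 17.7
clock: 21.18
eef_pos: [632.7, 110.3, 47.7]
eef_rot: [1.793, 1.57, -3.004]
wrist_force: [0.6, 0.3, -4.7]
finger_gap: 17.4
clock: 22.18
eef_pos: [633.8, 111.6, 50.8]
eef_rot: [0.492, 1.568, 0.712]
wrist_force: [8.3, 8.7, -5.8]
finger_gap: 17.3
clock: 23.18
eef_pos: [632.8, 110.3, 53.4]
eef_rot: [1.964, 1.57, -2.833]
wrist_force: [0.9, 0.2, -0.5]
finger_gap: 17.2
[[338.89133913 262.08485421]]
335 [253 254 255 256 257 258 259 260 261 262 263 264 265 266 267 268 269 270
 271 272]
340 [215 216 252 253 254 255 256 257 258 259 260 261 262 263 264 265 266 267
 268 269 270 271]
345 [215 216 217 218 219 220 221 251 252 253 254 255 256 257 258 259 260 261
 262 263 264 265 266 267 268 269 270 271]
350 [221 222 223 224 225 226 227 228 229 230 231 244 245 246 247 248 249 250
 251 252 253 254 255 256 257 258 259 260 261 262 263 264 265 266 267 268
 269 270]
```

```bash

python3 -m jog '[{"grip":0,"tx":0,"ty":0,"tz":0,"turn":1},{"grip":0,"tx":-0.006,"ty":0,"tz":0,"turn":2},{"grip":0,"tx":-0.012,"ty":0,"tz":0,"turn":3},{"grip":0,"tx":-0.018,"ty":0,"tz":0,"turn":4},{"grip":0,"tx":-0.024,"ty":0,"tz":0,"turn":5},{"grip":0,"tx":-0.03,"ty":0,"tz":0,"turn":6},{"grip":0,"tx":-0.036,"ty":0,"tz":0,"turn":7},{"grip":0,"tx":-0.042,"ty":0,"tz":0,"turn":8},{"grip":0,"tx":-0.048,"ty":0,"tz":0,"turn":9},{"grip":0,"tx":-0.054,"ty":0,"tz":0,"turn":10},{"grip":0,"tx":-0.06,"ty":0,"tz":0,"turn":11},{"grip":0,"tx":-0.066,"ty":0,"tz":0,"turn":12}]' 60
python3 -m jog '[{"grip":0,"tx":0,"ty":0,"tz":0,"turn":-1},{"grip":0,"tx":-0.006,"ty":0,"tz":0,"turn":-2},{"grip":0,"tx":-0.012,"ty":0,"tz":0,"turn":-3},{"grip":0,"tx":-0.018,"ty":0,"tz":0,"turn":-4},{"grip":0,"tx":-0.024,"ty":0,"tz":0,"turn":-5},{"grip":0,"tx":-0.03,"ty":0,"tz":0,"turn":-6},{"grip":0,"tx":-0.036,"ty":0,"tz":0,"turn":-7},{"grip":0,"tx":-0.042,"ty":0,"tz":0,"turn":-8},{"grip":0,"tx":-0.048,"ty":0,"tz":0,"turn":-9},{"grip":0,"tx":-0.054,"ty":0,"tz":0,"turn":-10},{"grip":0,"tx":-0.06,"ty":0,"tz":0,"turn":-11},{"grip":0,"tx":-0.066,"ty":0,"tz":0,"turn":-12}]' 60
python3 -m jog '[{"grip":0,"tx":-0.05,"ty":0,"tz":0,"turn":0},{"grip":0,"tx":-0.1,"ty":0,"tz":0,"turn":0},{"grip":0,"tx":-0.15,"ty":0,"tz":0,"turn":0},{"grip":0,"tx":-0.15,"ty":0,"tz":0,"turn":0}]' 60
python3 -c "
from h import *
s=manip.read_state();print(s['wrist_force'],s['moment'],s['eef_pos'])"
```

```text
clock: 24.23
eef_pos: [634.1, 111.5, 56.6]
eef_rot: [0.338, 1.567, 0.556]
wrist_force: [8.1, 7.9, -3.0]
finger_gap: 17.3
clock: 25.23
eef_pos: [632.8, 110.2, 58.7]
eef_rot: [2.013, 1.57, -2.786]
wrist_force: [0.2, -0.2, -1.4]
finger_gap: 17.7
clock: 25.57
eef_pos: [633.2, 110.2, 65.4]
eef_rot: [-1.507, 1.57, -0.026]
wrist_force: [0.1, 0.2, -1.6]
finger_gap: 17.8
[ 0.12652073  0.24515082 -1.61780875] [ 0.02638658 -0.02484114 -0.02514394] [633.1851896  110.20170842  65.43494636]
```

```bash
python3 -m jog '[{"grip":0,"tx":-0.4,"ty":0,"tz":0,"turn":0},{"grip":0,"tx":-1,"ty":0,"tz":0,"turn":0},{"grip":0,"tx":-1.8,"ty":0,"tz":0,"turn":0},{"grip":0,"tx":-2.6,"ty":0,"tz":0,"turn":0},{"grip":0,"tx":-2.6,"ty":0,"tz":0,"turn":0},{"grip":0,"tx":-2.6,"ty":0,"tz":0,"turn":0}]' 60
python3 - <<'E'
from h import *
go(376,-326,170,25)
c=cam("side");h,s,v=hsv(c)
print(blobs(c,(h>100)&(h<125)&(s>120),55,900))
print(blobs(cam("top"),hsv(cam("top"))[0]*0,0))
E
```

```text
clock: 26.07
eef_pos: [633.6, 110.3, 170.6]
eef_rot: [-1.393, 1.567, 0.089]
wrist_force: [-0.6, -0.2, -1.2]
finger_gap: 17.5
t26.1 pos [633.6 110.3 170.6] jaw 84.9 gap 17.5 F [-0.6 -0.2 -1.2] tx,ty,tz [-1.1000e-02  5.4450e+00 -1.1436e+01] turn 9.98 q [ 0.12  0.51  1.24 -0.    1.38 -1.37]
[(array([ 370.1, -294.5]), -83.5, 267.1, 167.1, array([266., 368.])), (array([619.6, 333.3]), -89.9, 377.3, 155.3, array([294., 192.]))]
[]
```

```bash
python3 -m jog '[{"grip":0,"tx":0,"ty":0.2,"tz":-0.4,"turn":0.3},{"grip":0,"tx":0,"ty":0.6,"tz":-1.2,"turn":1},{"grip":0,"tx":0,"ty":1,"tz":-2.1,"turn":1.8},{"grip":0,"tx":0,"ty":1.4,"tz":-3,"turn":2.6},{"grip":0,"tx":0,"ty":1.85,"tz":-3.9,"turn":3.4},{"grip":0,"tx":0,"ty":2.3,"tz":-4.8,"turn":4.2},{"grip":0,"tx":0,"ty":2.7,"tz":-5.7,"turn":5},{"grip":0,"tx":0,"ty":3.15,"tz":-6.6,"turn":5.8},{"grip":0,"tx":0,"ty":3.6,"tz":-7.5,"turn":6.6},{"grip":0,"tx":0,"ty":4,"tz":-8.4,"turn":7.4},{"grip":0,"tx":0,"ty":4.4,"tz":-9.3,"turn":8.2},{"grip":0,"tx":0,"ty":4.85,"tz":-10.2,"turn":9}]' 60
python3 -c "
from h import *
go(376,-326,170,25);go(376,-326,48,25)"
```

```text
clock: 27.22
eef_pos: [402.7, -280.5, 167.7]
eef_rot: [1.918, 1.569, 2.455]
wrist_force: [0.8, -0.1, -0.3]
finger_gap: 17.6
t27.2 pos [ 402.7 -280.5  167.7] jaw 30.7 gap 17.6 F [ 0.8 -0.1 -0.3] tx,ty,tz [-0.057 -0.635 -1.155] turn 0.96 q [-0.68  0.18  1.7   0.    1.27 -1.22]
t27.2 pos [ 402.7 -280.5  167.7] jaw 30.7 gap 17.6 F [ 0.8 -0.1 -0.3] tx,ty,tz [ 2.993 -0.64  -1.153] turn 0.96 q [-0.68  0.18  1.7   0.    1.27 -1.22]
```

```bash
python3 -m jog '[{"grip":0,"tx":0,"ty":-0.3,"tz":-0.6,"turn":0.5},{"grip":0,"tx":0,"ty":-0.62,"tz":-1.1,"turn":1},{"grip":0,"tx":0.5,"ty":-0.62,"tz":-1.1,"turn":1},{"grip":0,"tx":1.2,"ty":-0.62,"tz":-1.1,"turn":1},{"grip":0,"tx":1.9,"ty":-0.62,"tz":-1.1,"turn":1},{"grip":0,"tx":2.5,"ty":-0.62,"tz":-1.1,"turn":1},{"grip":0,"tx":2.9,"ty":-0.62,"tz":-1.1,"turn":1},{"grip":0,"tx":3,"ty":-0.62,"tz":-1.1,"turn":1},{"grip":0,"tx":3,"ty":-0.62,"tz":-1.1,"turn":1}]' 60
python3 -c "
from h import *
go(376,-326,44,25)"
python3 -m jog '[{"grip":0.5,"tx":0,"ty":0,"tz":0,"turn":0},{"grip":0.5,"tx":0,"ty":0,"tz":0,"turn":0},{"grip":0.5,"tx":0,"ty":0,"tz":0,"turn":0},{"grip":0.5,"tx":0,"ty":0,"tz":0,"turn":0},{"grip":0.5,"tx":-1,"ty":0,"tz":0,"turn":0},{"grip":0.5,"tx":-2,"ty":0,"tz":0,"turn":0},{"grip":0.5,"tx":-3,"ty":0,"tz":0,"turn":0},{"grip":0.5,"tx":-3,"ty":0,"tz":0,"turn":0}]' 60
python3 - <<'E'
from h import *
c=cam("side");c2=cam("top")
cv2.imwrite("pics/c9.png",np.hstack([cv2.resize(c["image"][190:440,170:430,::-1],(400,400)),cv2.resize(c2["image"][180:430,240:540,::-1],(400,400))]))
go(618.2,39.6,170,97)
E
```

```text
clock: 27.97
eef_pos: [378.6, -322.6, 47.3]
eef_rot: [1.926, 1.567, 2.362]
wrist_force: [0.3, 0.3, -0.3]
finger_gap: 17.5
t28.0 pos [ 378.6 -322.6   47.3] jaw 25.0 gap 17.5 F [ 0.3  0.3 -0.3] tx,ty,tz [ 0.084 -0.05  -0.094] turn -0.0 q [-0.78  0.34  1.8   0.    1.   -1.22]
clock: 28.63
eef_pos: [381.5, -325.3, 176.7]
eef_rot: [-1.215, 1.559, -0.778]
wrist_force: [0.3, -0.7, 0.9]
finger_gap: 46.8
t28.7 pos [ 379.8 -323.7  170.3] jaw 25.0 gap 47.1 F [-0.4 -0.8 -1. ] tx,ty,tz [-1.000e-03  5.709e+00  9.243e+00] turn -12.0 q [-0.78  0.19  1.68 -0.    1.27 -1.22]
```

View pics/c9.png

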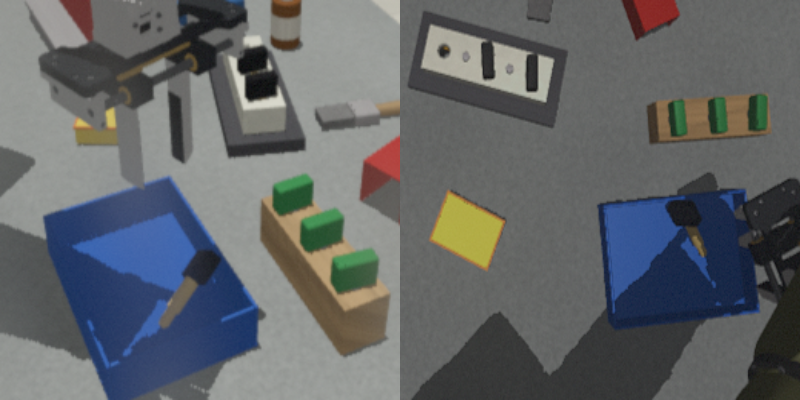

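```bash
python3 -m jog '[{"grip":0.55,"tx":0,"ty":0.5,"tz":0.8,"turn":-1},{"grip":0.55,"tx":0,"ty":1,"tz":1.6,"turn":-2},{"grip":0.55,"tx":0,"ty":1.5,"tz":2.4,"turn":-3.1},{"grip":0.55,"tx":0,"ty":2,"tz":3.2,"turn":-4.2},{"grip":0.55,"tx":0,"ty":2.5,"tz":4,"turn":-5.3},{"grip":0.55,"tx":0,"ty":3,"tz":4.8,"turn":-6.4},{"grip":0.55,"tx":0,"ty":3.5,"tz":5.6,"turn":-7.5},{"grip":0.55,"tx":0,"ty":4,"tz":6.4,"turn":-8.6},{"grip":0.55,"tx":0,"ty":4.5,"tz":7.2,"turn":-9.7},{"grip":0.55,"tx":0,"ty":5,"tz":8,"turn":-10.8},{"grip":0.55,"tx":0,"ty":5.5,"tz":8.8,"turn":-11.9},{"grip":0.55,"tx":0,"ty":5.71,"tz":9.24,"turn":-12}]' 60
python3 -m jog '[{"grip":0.55,"tx":0,"ty":0,"tz":0,"turn":0},{"grip":0.55,"tx":0,"ty":0,"tz":0,"turn":0},{"grip":0.55,"tx":0,"ty":0,"tz":0,"turn":0}]' 60
python3 - <<'E'
from h import *
go(618.2,39.6,41,97)
c=cam("top");
print(onz(c,[[454,313]],40))
E
```

```text
clock: 29.73
eef_pos: [618.1, 43.6, 166.7]
eef_rot: [1.281, 1.568, 2.984]
wrist_force: [0.9, -0.3, -0.1]
finger_gap: 51.8
clock: 29.98
eef_pos: [616.9, 39.3, 167.7]
eef_rot: [1.559, 1.569, -3.032]
wrist_force: [-0.1, -0.3, -0.8]
finger_gap: 51.6
t30.0 pos [616.9  39.3 167.7] jaw 97.0 gap 51.6 F [-0.1 -0.3 -0.8] tx,ty,tz [ 3.167 -0.039  0.004] turn -0.01 q [ 0.    0.46  1.32 -0.    1.36 -1.69]
[[ 429.39312336 -283.93693758   40.        ]]
```

```bash
python3 -m jog '[{"grip":0.55,"tx":0.8,"ty":-0.04,"tz":0,"turn":0},{"grip":0.55,"tx":1.6,"ty":-0.04,"tz":0,"turn":0},{"grip":0.55,"tx":2.3,"ty":-0.04,"tz":0,"turn":0},{"grip":0.55,"tx":2.8,"ty":-0.04,"tz":0,"turn":0},{"grip":0.55,"tx":3.15,"ty":-0.04,"tz":0,"turn":0},{"grip":0.55,"tx":3.15,"ty":-0.04,"tz":0,"turn":0},{"grip":0.55,"tx":3.15,"ty":-0.04,"tz":0,"turn":0},{"grip":0.55,"tx":3.15,"ty":-0.04,"tz":0,"turn":0}]';python3 - <<'E'
from h import *
go(618.2,39.6,40,97)
E
```

```text
clock: 30.7
eef_pos: [619.7, 39.6, 44.2]
eef_rot: [-1.715, 1.569, -0.023]
wrist_force: [-0.5, 0.0, 0.0]
finger_gap: 51.9
t30.7 pos [619.7  39.6  44.2] jaw 97.0 gap 51.9 F [-0.5  0.   0. ] tx,ty,tz [0.105 0.038 0.005] turn -0.0 q [ 0.    0.59  1.44 -0.    1.12 -1.69]
```

```bash
python3 -m jog '[{"grip":0.55,"tx":0.1,"ty":0.02,"tz":0,"turn":0},{"grip":0.55,"tx":0.1,"ty":0.02,"tz":0,"turn":0},{"grip":0,"tx":0.1,"ty":0.02,"tz":0,"turn":0},{"grip":0,"tx":0.1,"ty":0.02,"tz":0,"turn":0},{"grip":0,"tx":0.1,"ty":0.02,"tz":0,"turn":0},{"grip":0,"tx":0.1,"ty":0.02,"tz":0,"turn":0},{"grip":0,"tx":0.1,"ty":0.02,"tz":0,"turn":0},{"grip":0,"tx":0.1,"ty":0.02,"tz":0,"turn":0},{"grip":0,"tx":0.1,"ty":0.02,"tz":0,"turn":0},{"grip":0,"tx":0.1,"ty":0.02,"tz":0,"turn":0},{"grip":0,"tx":0.1,"ty":0.02,"tz":0,"turn":0},{"grip":0,"tx":0.1,"ty":0.02,"tz":0,"turn":0}]' 60;python3 - <<'E'
from h import *
go(618.2,39.6,40,97); print(manip.read_state()["moment"])
E
```

```text
clock: 31.7
eef_pos: [618.4, 40.2, 38.9]
eef_rot: [0.614, 1.571, 2.308]
wrist_force: [-3.5, 1.7, 2.6]
finger_gap: 17.8
t31.7 pos [618.4  40.2  38.9] jaw 97.0 gap 17.8 F [-3.5  1.7  2.6] tx,ty,tz [-0.029  0.006 -0.015] turn 0.0 q [ 0.01  0.59  1.44  0.    1.11 -1.69]
[0.61063395 0.38581333 0.11848484]
```

```bash

python3 -m jog '[{"grip":0,"tx":0,"ty":0,"tz":0,"turn":1},{"grip":0,"tx":-0.006,"ty":0,"tz":0,"turn":2},{"grip":0,"tx":-0.012,"ty":0,"tz":0,"turn":3},{"grip":0,"tx":-0.018,"ty":0,"tz":0,"turn":4},{"grip":0,"tx":-0.024,"ty":0,"tz":0,"turn":5},{"grip":0,"tx":-0.03,"ty":0,"tz":0,"turn":6},{"grip":0,"tx":-0.036,"ty":0,"tz":0,"turn":7},{"grip":0,"tx":-0.042,"ty":0,"tz":0,"turn":8},{"grip":0,"tx":-0.048,"ty":0,"tz":0,"turn":9},{"grip":0,"tx":-0.054,"ty":0,"tz":0,"turn":10},{"grip":0,"tx":-0.06,"ty":0,"tz":0,"turn":11},{"grip":0,"tx":-0.066,"ty":0,"tz":0,"turn":12}]' 60
python3 -m jog '[{"grip":0,"tx":0,"ty":0,"tz":0,"turn":-1},{"grip":0,"tx":-0.006,"ty":0,"tz":0,"turn":-2},{"grip":0,"tx":-0.012,"ty":0,"tz":0,"turn":-3},{"grip":0,"tx":-0.018,"ty":0,"tz":0,"turn":-4},{"grip":0,"tx":-0.024,"ty":0,"tz":0,"turn":-5},{"grip":0,"tx":-0.03,"ty":0,"tz":0,"turn":-6},{"grip":0,"tx":-0.036,"ty":0,"tz":0,"turn":-7},{"grip":0,"tx":-0.042,"ty":0,"tz":0,"turn":-8},{"grip":0,"tx":-0.048,"ty":0,"tz":0,"turn":-9},{"grip":0,"tx":-0.054,"ty":0,"tz":0,"turn":-10},{"grip":0,"tx":-0.06,"ty":0,"tz":0,"turn":-11},{"grip":0,"tx":-0.066,"ty":0,"tz":0,"turn":-12}]' 60
python3 -m jog '[{"grip":0,"tx":0,"ty":0,"tz":0,"turn":1},{"grip":0,"tx":-0.006,"ty":0,"tz":0,"turn":2},{"grip":0,"tx":-0.012,"ty":0,"tz":0,"turn":3},{"grip":0,"tx":-0.018,"ty":0,"tz":0,"turn":4},{"grip":0,"tx":-0.024,"ty":0,"tz":0,"turn":5},{"grip":0,"tx":-0.03,"ty":0,"tz":0,"turn":6},{"grip":0,"tx":-0.036,"ty":0,"tz":0,"turn":7},{"grip":0,"tx":-0.042,"ty":0,"tz":0,"turn":8},{"grip":0,"tx":-0.048,"ty":0,"tz":0,"turn":9},{"grip":0,"tx":-0.054,"ty":0,"tz":0,"turn":10},{"grip":0,"tx":-0.06,"ty":0,"tz":0,"turn":11},{"grip":0,"tx":-0.066,"ty":0,"tz":0,"turn":12}]' 60
python3 -m jog '[{"grip":0,"tx":0,"ty":0,"tz":0,"turn":-1},{"grip":0,"tx":-0.006,"ty":0,"tz":0,"turn":-2},{"grip":0,"tx":-0.012,"ty":0,"tz":0,"turn":-3},{"grip":0,"tx":-0.018,"ty":0,"tz":0,"turn":-4},{"grip":0,"tx":-0.024,"ty":0,"tz":0,"turn":-5},{"grip":0,"tx":-0.03,"ty":0,"tz":0,"turn":-6},{"grip":0,"tx":-0.036,"ty":0,"tz":0,"turn":-7},{"grip":0,"tx":-0.042,"ty":0,"tz":0,"turn":-8},{"grip":0,"tx":-0.048,"ty":0,"tz":0,"turn":-9},{"grip":0,"tx":-0.054,"ty":0,"tz":0,"turn":-10},{"grip":0,"tx":-0.06,"ty":0,"tz":0,"turn":-11},{"grip":0,"tx":-0.066,"ty":0,"tz":0,"turn":-12}]' 60
python3 - <<'E'
from h import *
c=cam("side");h,s,v=hsv(c)
m=(s<60)&(v>110);m[:, :315]=0;m[:,365:]=0;m[:215]=0;m[285:]=0
for x in (335,340,345): print(x,np.flatnonzero(m[:,x])[-1])
E
```

```text
clock: 32.7
eef_pos: [619.1, 41.2, 40.5]
eef_rot: [0.334, 1.568, 0.766]
wrist_force: [10.4, 8.5, -10.5]
finger_gap: 17.4
clock: 33.7
eef_pos: [618.2, 39.8, 43.0]
eef_rot: [1.807, 1.57, -2.778]
wrist_force: [1.9, 0.0, -7.4]
finger_gap: 17.4
clock: 34.7
eef_pos: [619.1, 41.2, 46.0]
eef_rot: [0.353, 1.568, 0.785]
wrist_force: [8.6, 9.0, -9.5]
finger_gap: 17.5
clock: 35.7
eef_pos: [618.2, 39.8, 48.6]
eef_rot: [1.86, 1.57, -2.725]
wrist_force: [1.5, 0.4, -5.5]
finger_gap: 17.6
335 272
340 271
345 271
```

```bash

python3 -m jog '[{"grip":0,"tx":0,"ty":0,"tz":0,"turn":1},{"grip":0,"tx":-0.006,"ty":0,"tz":0,"turn":2},{"grip":0,"tx":-0.012,"ty":0,"tz":0,"turn":3},{"grip":0,"tx":-0.018,"ty":0,"tz":0,"turn":4},{"grip":0,"tx":-0.024,"ty":0,"tz":0,"turn":5},{"grip":0,"tx":-0.03,"ty":0,"tz":0,"turn":6},{"grip":0,"tx":-0.036,"ty":0,"tz":0,"turn":7},{"grip":0,"tx":-0.042,"ty":0,"tz":0,"turn":8},{"grip":0,"tx":-0.048,"ty":0,"tz":0,"turn":9},{"grip":0,"tx":-0.054,"ty":0,"tz":0,"turn":10},{"grip":0,"tx":-0.06,"ty":0,"tz":0,"turn":11},{"grip":0,"tx":-0.066,"ty":0,"tz":0,"turn":12}]' 60
python3 -m jog '[{"grip":0,"tx":0,"ty":0,"tz":0,"turn":-1},{"grip":0,"tx":-0.006,"ty":0,"tz":0,"turn":-2},{"grip":0,"tx":-0.012,"ty":0,"tz":0,"turn":-3},{"grip":0,"tx":-0.018,"ty":0,"tz":0,"turn":-4},{"grip":0,"tx":-0.024,"ty":0,"tz":0,"turn":-5},{"grip":0,"tx":-0.03,"ty":0,"tz":0,"turn":-6},{"grip":0,"tx":-0.036,"ty":0,"tz":0,"turn":-7},{"grip":0,"tx":-0.042,"ty":0,"tz":0,"turn":-8},{"grip":0,"tx":-0.048,"ty":0,"tz":0,"turn":-9},{"grip":0,"tx":-0.054,"ty":0,"tz":0,"turn":-10},{"grip":0,"tx":-0.06,"ty":0,"tz":0,"turn":-11},{"grip":0,"tx":-0.066,"ty":0,"tz":0,"turn":-12}]' 60
python3 -m jog '[{"grip":0,"tx":0,"ty":0,"tz":0,"turn":1},{"grip":0,"tx":-0.006,"ty":0,"tz":0,"turn":2},{"grip":0,"tx":-0.012,"ty":0,"tz":0,"turn":3},{"grip":0,"tx":-0.018,"ty":0,"tz":0,"turn":4},{"grip":0,"tx":-0.024,"ty":0,"tz":0,"turn":5},{"grip":0,"tx":-0.03,"ty":0,"tz":0,"turn":6},{"grip":0,"tx":-0.036,"ty":0,"tz":0,"turn":7},{"grip":0,"tx":-0.042,"ty":0,"tz":0,"turn":8},{"grip":0,"tx":-0.048,"ty":0,"tz":0,"turn":9},{"grip":0,"tx":-0.054,"ty":0,"tz":0,"turn":10},{"grip":0,"tx":-0.06,"ty":0,"tz":0,"turn":11},{"grip":0,"tx":-0.066,"ty":0,"tz":0,"turn":12}]' 60
python3 -m jog '[{"grip":0,"tx":0,"ty":0,"tz":0,"turn":-1},{"grip":0,"tx":-0.006,"ty":0,"tz":0,"turn":-2},{"grip":0,"tx":-0.012,"ty":0,"tz":0,"turn":-3},{"grip":0,"tx":-0.018,"ty":0,"tz":0,"turn":-4},{"grip":0,"tx":-0.024,"ty":0,"tz":0,"turn":-5},{"grip":0,"tx":-0.03,"ty":0,"tz":0,"turn":-6},{"grip":0,"tx":-0.036,"ty":0,"tz":0,"turn":-7},{"grip":0,"tx":-0.042,"ty":0,"tz":0,"turn":-8},{"grip":0,"tx":-0.048,"ty":0,"tz":0,"turn":-9},{"grip":0,"tx":-0.054,"ty":0,"tz":0,"turn":-10},{"grip":0,"tx":-0.06,"ty":0,"tz":0,"turn":-11},{"grip":0,"tx":-0.066,"ty":0,"tz":0,"turn":-12}]' 60
python3 -m jog '[{"grip":0,"tx":-0.05,"ty":0,"tz":0,"turn":0},{"grip":0,"tx":-0.1,"ty":0,"tz":0,"turn":0},{"grip":0,"tx":-0.15,"ty":0,"tz":0,"turn":0},{"grip":0,"tx":-0.15,"ty":0,"tz":0,"turn":0}]' 60
```

```text
clock: 36.75
eef_pos: [619.2, 41.2, 51.8]
eef_rot: [0.281, 1.568, 0.71]
wrist_force: [6.0, 8.4, -4.0]
finger_gap: 17.7
clock: 37.75
eef_pos: [618.5, 39.9, 54.5]
eef_rot: [-2.905, 1.571, -1.21]
wrist_force: [-0.5, 0.3, -1.5]
finger_gap: 17.6
clock: 38.75
eef_pos: [619.5, 41.1, 57.5]
eef_rot: [0.076, 1.567, 0.505]
wrist_force: [5.9, 7.4, -3.1]
finger_gap: 17.3
clock: 39.75
eef_pos: [618.5, 39.9, 59.8]
eef_rot: [3.043, 1.57, -1.545]
wrist_force: [-0.1, 0.5, -0.8]
finger_gap: 17.8
clock: 40.08
eef_pos: [618.7, 40.0, 66.5]
eef_rot: [-1.76, 1.57, -0.07]
wrist_force: [1.3, -0.1, -0.7]
finger_gap: 17.4
```

```bash
python3 -m jog '[{"grip":0,"tx":-0.4,"ty":0,"tz":0,"turn":0},{"grip":0,"tx":-1,"ty":0,"tz":0,"turn":0},{"grip":0,"tx":-1.8,"ty":0,"tz":0,"turn":0},{"grip":0,"tx":-2.6,"ty":0,"tz":0,"turn":0},{"grip":0,"tx":-2.6,"ty":0,"tz":0,"turn":0},{"grip":0,"tx":-2.6,"ty":0,"tz":0,"turn":0}]' 60
python3 - <<'E'
from h import *
go(360,-225,170,37)
c=cam("top");h,s,v=hsv(c);print(blobs(c,(h>100)&(h<125)&(s>120),55,900))
E
```

```text
clock: 40.58
eef_pos: [619.1, 40.1, 171.6]
eef_rot: [-1.696, 1.567, -0.005]
wrist_force: [0.1, 0.1, -1.7]
finger_gap: 17.4
t40.6 pos [619.1  40.1 171.6] jaw 96.9 gap 17.4 F [ 0.1  0.1 -1.7] tx,ty,tz [ 0.018  7.229 -5.799] turn 9.99 q [ 0.01  0.46  1.32 -0.    1.36 -1.69]
[(array([ 369.8, -268.6]), -83.2, 237.7, 160.6, array([449., 342.])), (array([607.8, 371.8]), -82.7, 263.5, 134.6, array([149., 221.]))]
```

```bash
python3 -m jog '[{"grip":0,"tx":0,"ty":0.4,"tz":-0.3,"turn":0.5},{"grip":0,"tx":0,"ty":1,"tz":-0.8,"turn":1.4},{"grip":0,"tx":0,"ty":1.7,"tz":-1.4,"turn":2.4},{"grip":0,"tx":0,"ty":2.4,"tz":-2,"turn":3.4},{"grip":0,"tx":0,"ty":3.1,"tz":-2.6,"turn":4.4},{"grip":0,"tx":0,"ty":3.9,"tz":-3.2,"turn":5.4},{"grip":0,"tx":0,"ty":4.7,"tz":-3.8,"turn":6.4},{"grip":0,"tx":0,"ty":5.4,"tz":-4.4,"turn":7.4},{"grip":0,"tx":0,"ty":6.1,"tz":-5,"turn":8.4},{"grip":0,"tx":0,"ty":6.8,"tz":-5.5,"turn":9.4},{"grip":0,"tx":0,"ty":7.23,"tz":-5.8,"turn":10},{"grip":0,"tx":0,"ty":7.23,"tz":-5.8,"turn":10}]' 60
python3 -m jog '[{"grip":0,"tx":0.5,"ty":0,"tz":0,"turn":0},{"grip":0,"tx":1.2,"ty":0,"tz":0,"turn":0},{"grip":0,"tx":1.9,"ty":0,"tz":0,"turn":0},{"grip":0,"tx":2.5,"ty":0,"tz":0,"turn":0},{"grip":0,"tx":2.9,"ty":0,"tz":0,"turn":0},{"grip":0,"tx":3.05,"ty":0,"tz":0,"turn":0},{"grip":0,"tx":3.05,"ty":0,"tz":0,"turn":0},{"grip":0,"tx":3.05,"ty":0,"tz":0,"turn":0}]' 60
python3 -m jog '[{"grip":0.5,"tx":0,"ty":0,"tz":0,"turn":0},{"grip":0.5,"tx":0,"ty":0,"tz":0,"turn":0},{"grip":0.5,"tx":0,"ty":0,"tz":0,"turn":0},{"grip":0.5,"tx":0,"ty":0,"tz":0,"turn":0},{"grip":0.5,"tx":-1,"ty":0,"tz":0,"turn":0},{"grip":0.5,"tx":-2,"ty":0,"tz":0,"turn":0},{"grip":0.5,"tx":-3,"ty":0,"tz":0,"turn":0},{"grip":0.5,"tx":-3,"ty":0,"tz":0,"turn":0}]' 60
python3 - <<'E'
from h import *
go(604.3,-31,170,91)
E
```

```text
clock: 41.63
eef_pos: [357.1, -227.1, 168.7]
eef_rot: [2.09, 1.568, 2.728]
wrist_force: [0.4, 0.7, -1.3]
finger_gap: 17.7
clock: 42.3
eef_pos: [359.9, -225.3, 48.1]
eef_rot: [1.856, 1.57, 2.503]
wrist_force: [-0.2, 0.4, -1.2]
finger_gap: 17.3
clock: 42.97
eef_pos: [362.0, -227.2, 175.1]
eef_rot: [-1.294, 1.56, -0.648]
wrist_force: [0.3, 0.5, 0.3]
finger_gap: 47.1
t43.0 pos [ 362.  -227.2  175.1] jaw 37.0 gap 47.1 F [0.3 0.5 0.3] tx,ty,tz [0.147 0.27  7.789] turn -9.0 q [-0.65  0.02  1.86 -0.    1.26 -1.29]
```

```bash
python3 -m jog '[{"grip":0.55,"tx":0,"ty":0,"tz":0.8,"turn":-1},{"grip":0.55,"tx":0,"ty":0,"tz":1.7,"turn":-2},{"grip":0.55,"tx":0,"ty":0,"tz":2.6,"turn":-3},{"grip":0.55,"tx":0,"ty":0.05,"tz":3.5,"turn":-4},{"grip":0.55,"tx":0,"ty":0.1,"tz":4.4,"turn":-5},{"grip":0.55,"tx":0,"ty":0.15,"tz":5.3,"turn":-6},{"grip":0.55,"tx":0,"ty":0.2,"tz":6.2,"turn":-7},{"grip":0.55,"tx":0,"ty":0.25,"tz":7.1,"turn":-8},{"grip":0.55,"tx":0,"ty":0.27,"tz":7.7,"turn":-9},{"grip":0.55,"tx":0,"ty":0.27,"tz":7.8,"turn":-9},{"grip":0.55,"tx":0,"ty":0.27,"tz":7.8,"turn":-9},{"grip":0.55,"tx":0,"ty":0.27,"tz":7.8,"turn":-9}]' 60
python3 - <<'E'
from h import *
go(604.3,-31,40,91)
c=cam("side"); c2=cam("top")
cv2.imwrite("pics/c10.png",np.hstack([cv2.resize(c["image"][190:440,170:430,::-1],(400,400)),cv2.resize(c2["image"][180:430,240:540,::-1],(400,400))]))
E
```

```text
clock: 43.97
eef_pos: [601.9, -29.5, 167.8]
eef_rot: [1.927, 1.57, -2.77]
wrist_force: [0.0, 0.8, 0.1]
finger_gap: 51.6
t44.0 pos [601.9 -29.5 167.8] jaw 90.9 gap 51.6 F [0.  0.8 0.1] tx,ty,tz [ 3.195 -0.062 -0.038] turn -0.02 q [-0.11  0.43  1.38 -0.    1.34 -1.7 ]
```

View pics/c10.png

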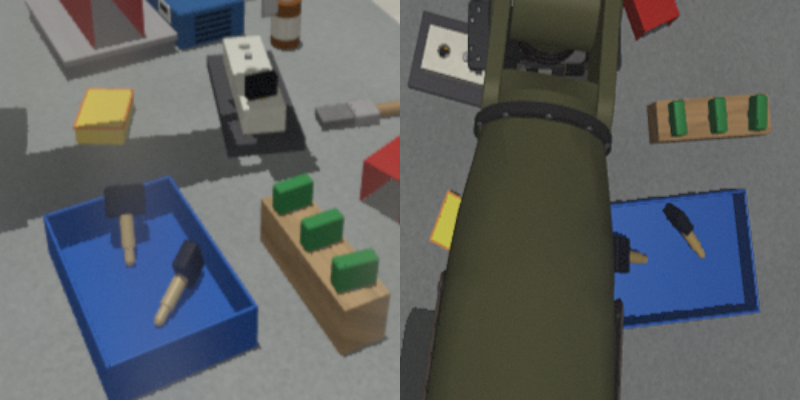

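```bash
python3 -m jog '[{"grip":0.55,"tx":0.8,"ty":-0.04,"tz":0,"turn":0},{"grip":0.55,"tx":1.6,"ty":-0.04,"tz":-0.02,"turn":0},{"grip":0.55,"tx":2.3,"ty":-0.04,"tz":-0.02,"turn":0},{"grip":0.55,"tx":2.8,"ty":-0.04,"tz":-0.02,"turn":0},{"grip":0.55,"tx":3.1,"ty":-0.04,"tz":-0.02,"turn":0},{"grip":0.55,"tx":3.1,"ty":-0.04,"tz":-0.02,"turn":0},{"grip":0.55,"tx":3.25,"ty":-0.04,"tz":-0.02,"turn":0},{"grip":0.55,"tx":3.25,"ty":-0.04,"tz":-0.02,"turn":0},{"grip":0.55,"tx":3.25,"ty":-0.04,"tz":-0.02,"turn":0}]' 60;python3 - <<'E'
from h import *
go(604.1,-30.4,40,91)
E
python3 -m jog '[{"grip":0,"tx":0,"ty":0,"tz":0,"turn":0},{"grip":0,"tx":0,"ty":0,"tz":0,"turn":0},{"grip":0,"tx":0,"ty":0,"tz":0,"turn":0},{"grip":0,"tx":0,"ty":0,"tz":0,"turn":0},{"grip":0,"tx":0,"ty":0,"tz":0,"turn":0},{"grip":0,"tx":0,"ty":0,"tz":0,"turn":0},{"grip":0,"tx":0,"ty":0,"tz":0,"turn":0},{"grip":0,"tx":0,"ty":0,"tz":0,"turn":0},{"grip":0,"tx":0,"ty":0,"tz":0,"turn":0},{"grip":0,"tx":0,"ty":0,"tz":0,"turn":0}]' 60;python3 - <<'E'
from h import *
go(604.1,-30.4,40,91)
E
```

```text
clock: 44.82
eef_pos: [604.5, -30.0, 39.1]
eef_rot: [-1.724, 1.569, -0.136]
wrist_force: [0.9, 0.1, 0.5]
finger_gap: 51.6
t44.8 pos [604.5 -30.   39.1] jaw 91.0 gap 51.6 F [0.9 0.1 0.5] tx,ty,tz [-0.023  0.01  -0.01 ] turn 0.0 q [-0.11  0.56  1.49 -0.    1.09 -1.7 ]
clock: 45.65
eef_pos: [604.0, -29.8, 38.0]
eef_rot: [-1.047, 1.571, 0.542]
wrist_force: [-0.8, 1.5, 2.7]
finger_gap: 17.5
t45.6 pos [604.  -29.8  38. ] jaw 91.0 gap 17.5 F [-0.8  1.5  2.7] tx,ty,tz [-0.05  -0.002 -0.016] turn 0.0 q [-0.11  0.56  1.49  0.    1.09 -1.7 ]
```

```bash

python3 -m jog '[{"grip":0,"tx":0,"ty":0,"tz":0,"turn":1},{"grip":0,"tx":-0.006,"ty":0,"tz":0,"turn":2},{"grip":0,"tx":-0.012,"ty":0,"tz":0,"turn":3},{"grip":0,"tx":-0.018,"ty":0,"tz":0,"turn":4},{"grip":0,"tx":-0.024,"ty":0,"tz":0,"turn":5},{"grip":0,"tx":-0.03,"ty":0,"tz":0,"turn":6},{"grip":0,"tx":-0.036,"ty":0,"tz":0,"turn":7},{"grip":0,"tx":-0.042,"ty":0,"tz":0,"turn":8},{"grip":0,"tx":-0.048,"ty":0,"tz":0,"turn":9},{"grip":0,"tx":-0.054,"ty":0,"tz":0,"turn":10},{"grip":0,"tx":-0.06,"ty":0,"tz":0,"turn":11},{"grip":0,"tx":-0.066,"ty":0,"tz":0,"turn":12}]' 60
python3 -m jog '[{"grip":0,"tx":0,"ty":0,"tz":0,"turn":-1},{"grip":0,"tx":-0.006,"ty":0,"tz":0,"turn":-2},{"grip":0,"tx":-0.012,"ty":0,"tz":0,"turn":-3},{"grip":0,"tx":-0.018,"ty":0,"tz":0,"turn":-4},{"grip":0,"tx":-0.024,"ty":0,"tz":0,"turn":-5},{"grip":0,"tx":-0.03,"ty":0,"tz":0,"turn":-6},{"grip":0,"tx":-0.036,"ty":0,"tz":0,"turn":-7},{"grip":0,"tx":-0.042,"ty":0,"tz":0,"turn":-8},{"grip":0,"tx":-0.048,"ty":0,"tz":0,"turn":-9},{"grip":0,"tx":-0.054,"ty":0,"tz":0,"turn":-10},{"grip":0,"tx":-0.06,"ty":0,"tz":0,"turn":-11},{"grip":0,"tx":-0.066,"ty":0,"tz":0,"turn":-12}]' 60
python3 -m jog '[{"grip":0,"tx":0,"ty":0,"tz":0,"turn":1},{"grip":0,"tx":-0.006,"ty":0,"tz":0,"turn":2},{"grip":0,"tx":-0.012,"ty":0,"tz":0,"turn":3},{"grip":0,"tx":-0.018,"ty":0,"tz":0,"turn":4},{"grip":0,"tx":-0.024,"ty":0,"tz":0,"turn":5},{"grip":0,"tx":-0.03,"ty":0,"tz":0,"turn":6},{"grip":0,"tx":-0.036,"ty":0,"tz":0,"turn":7},{"grip":0,"tx":-0.042,"ty":0,"tz":0,"turn":8},{"grip":0,"tx":-0.048,"ty":0,"tz":0,"turn":9},{"grip":0,"tx":-0.054,"ty":0,"tz":0,"turn":10},{"grip":0,"tx":-0.06,"ty":0,"tz":0,"turn":11},{"grip":0,"tx":-0.066,"ty":0,"tz":0,"turn":12}]' 60
python3 -m jog '[{"grip":0,"tx":0,"ty":0,"tz":0,"turn":-1},{"grip":0,"tx":-0.006,"ty":0,"tz":0,"turn":-2},{"grip":0,"tx":-0.012,"ty":0,"tz":0,"turn":-3},{"grip":0,"tx":-0.018,"ty":0,"tz":0,"turn":-4},{"grip":0,"tx":-0.024,"ty":0,"tz":0,"turn":-5},{"grip":0,"tx":-0.03,"ty":0,"tz":0,"turn":-6},{"grip":0,"tx":-0.036,"ty":0,"tz":0,"turn":-7},{"grip":0,"tx":-0.042,"ty":0,"tz":0,"turn":-8},{"grip":0,"tx":-0.048,"ty":0,"tz":0,"turn":-9},{"grip":0,"tx":-0.054,"ty":0,"tz":0,"turn":-10},{"grip":0,"tx":-0.06,"ty":0,"tz":0,"turn":-11},{"grip":0,"tx":-0.066,"ty":0,"tz":0,"turn":-12}]' 60
python3 - <<'E'
from h import *
c=cam("side");h,s,v=hsv(c)
m=(s<60)&(v>110);m[:, :315]=0;m[:,365:]=0;m[:215]=0;m[285:]=0
for x in (335,340,345): print(x,np.flatnonzero(m[:,x])[-1])
E
```

```text
clock: 46.65
eef_pos: [604.8, -29.2, 39.8]
eef_rot: [0.037, 1.569, 0.364]
wrist_force: [11.6, 4.8, -12.5]
finger_gap: 17.5
clock: 47.65
eef_pos: [603.9, -29.9, 42.3]
eef_rot: [1.434, 1.57, 3.027]
wrist_force: [4.3, 0.1, -7.9]
finger_gap: 17.9
clock: 48.65
eef_pos: [604.8, -29.2, 45.3]
eef_rot: [0.077, 1.569, 0.405]
wrist_force: [9.5, 4.4, -7.6]
finger_gap: 17.5
clock: 49.65
eef_pos: [603.9, -29.9, 47.9]
eef_rot: [1.539, 1.57, 3.133]
wrist_force: [1.7, -0.3, -3.9]
finger_gap: 17.7
335 272
340 271
345 271
```

```bash

python3 -m jog '[{"grip":0,"tx":0,"ty":0,"tz":0,"turn":1},{"grip":0,"tx":-0.006,"ty":0,"tz":0,"turn":2},{"grip":0,"tx":-0.012,"ty":0,"tz":0,"turn":3},{"grip":0,"tx":-0.018,"ty":0,"tz":0,"turn":4},{"grip":0,"tx":-0.024,"ty":0,"tz":0,"turn":5},{"grip":0,"tx":-0.03,"ty":0,"tz":0,"turn":6},{"grip":0,"tx":-0.036,"ty":0,"tz":0,"turn":7},{"grip":0,"tx":-0.042,"ty":0,"tz":0,"turn":8},{"grip":0,"tx":-0.048,"ty":0,"tz":0,"turn":9},{"grip":0,"tx":-0.054,"ty":0,"tz":0,"turn":10},{"grip":0,"tx":-0.06,"ty":0,"tz":0,"turn":11},{"grip":0,"tx":-0.066,"ty":0,"tz":0,"turn":12}]' 60
python3 -m jog '[{"grip":0,"tx":0,"ty":0,"tz":0,"turn":-1},{"grip":0,"tx":-0.006,"ty":0,"tz":0,"turn":-2},{"grip":0,"tx":-0.012,"ty":0,"tz":0,"turn":-3},{"grip":0,"tx":-0.018,"ty":0,"tz":0,"turn":-4},{"grip":0,"tx":-0.024,"ty":0,"tz":0,"turn":-5},{"grip":0,"tx":-0.03,"ty":0,"tz":0,"turn":-6},{"grip":0,"tx":-0.036,"ty":0,"tz":0,"turn":-7},{"grip":0,"tx":-0.042,"ty":0,"tz":0,"turn":-8},{"grip":0,"tx":-0.048,"ty":0,"tz":0,"turn":-9},{"grip":0,"tx":-0.054,"ty":0,"tz":0,"turn":-10},{"grip":0,"tx":-0.06,"ty":0,"tz":0,"turn":-11},{"grip":0,"tx":-0.066,"ty":0,"tz":0,"turn":-12}]' 60
python3 -m jog '[{"grip":0,"tx":0,"ty":0,"tz":0,"turn":1},{"grip":0,"tx":-0.006,"ty":0,"tz":0,"turn":2},{"grip":0,"tx":-0.012,"ty":0,"tz":0,"turn":3},{"grip":0,"tx":-0.018,"ty":0,"tz":0,"turn":4},{"grip":0,"tx":-0.024,"ty":0,"tz":0,"turn":5},{"grip":0,"tx":-0.03,"ty":0,"tz":0,"turn":6},{"grip":0,"tx":-0.036,"ty":0,"tz":0,"turn":7},{"grip":0,"tx":-0.042,"ty":0,"tz":0,"turn":8},{"grip":0,"tx":-0.048,"ty":0,"tz":0,"turn":9},{"grip":0,"tx":-0.054,"ty":0,"tz":0,"turn":10},{"grip":0,"tx":-0.06,"ty":0,"tz":0,"turn":11},{"grip":0,"tx":-0.066,"ty":0,"tz":0,"turn":12}]' 60
python3 -m jog '[{"grip":0,"tx":0,"ty":0,"tz":0,"turn":-1},{"grip":0,"tx":-0.006,"ty":0,"tz":0,"turn":-2},{"grip":0,"tx":-0.012,"ty":0,"tz":0,"turn":-3},{"grip":0,"tx":-0.018,"ty":0,"tz":0,"turn":-4},{"grip":0,"tx":-0.024,"ty":0,"tz":0,"turn":-5},{"grip":0,"tx":-0.03,"ty":0,"tz":0,"turn":-6},{"grip":0,"tx":-0.036,"ty":0,"tz":0,"turn":-7},{"grip":0,"tx":-0.042,"ty":0,"tz":0,"turn":-8},{"grip":0,"tx":-0.048,"ty":0,"tz":0,"turn":-9},{"grip":0,"tx":-0.054,"ty":0,"tz":0,"turn":-10},{"grip":0,"tx":-0.06,"ty":0,"tz":0,"turn":-11},{"grip":0,"tx":-0.066,"ty":0,"tz":0,"turn":-12}]' 60
python3 -m jog '[{"grip":0,"tx":-0.05,"ty":0,"tz":0,"turn":0},{"grip":0,"tx":-0.1,"ty":0,"tz":0,"turn":0},{"grip":0,"tx":-0.15,"ty":0,"tz":0,"turn":0},{"grip":0,"tx":-0.15,"ty":0,"tz":0,"turn":0}]' 60
python3 -m jog '[{"grip":0,"tx":-0.4,"ty":0,"tz":0,"turn":0},{"grip":0,"tx":-1,"ty":0,"tz":0,"turn":0},{"grip":0,"tx":-1.8,"ty":0,"tz":0,"turn":0},{"grip":0,"tx":-2.6,"ty":0,"tz":0,"turn":0},{"grip":0,"tx":-2.6,"ty":0,"tz":0,"turn":0},{"grip":0,"tx":-2.6,"ty":0,"tz":0,"turn":0}]' 60
python3 - <<'E'
from h import *
go(345,-290,170,31)
c=cam("top");h,s,v=hsv(c);print(blobs(c,(h>100)&(h<125)&(s>120),55,900))
E
```

```text
clock: 50.7
eef_pos: [604.8, -29.2, 51.1]
eef_rot: [0.064, 1.569, 0.388]
wrist_force: [7.4, 5.2, -4.2]
finger_gap: 17.6
clock: 51.7
eef_pos: [603.8, -29.9, 53.5]
eef_rot: [1.806, 1.57, -2.886]
wrist_force: [-0.2, 0.2, -1.1]
finger_gap: 17.4
clock: 52.7
eef_pos: [604.5, -29.2, 56.4]
eef_rot: [0.317, 1.569, 0.642]
wrist_force: [4.4, 5.4, -3.0]
finger_gap: 17.2
clock: 53.7
eef_pos: [603.8, -29.9, 58.8]
eef_rot: [1.712, 1.57, -2.98]
wrist_force: [-0.3, 0.5, -1.5]
finger_gap: 17.5
clock: 54.03
eef_pos: [604.2, -29.9, 65.6]
eef_rot: [-1.734, 1.57, -0.149]
wrist_force: [-0.3, 0.2, -0.9]
finger_gap: 17.6
clock: 54.53
eef_pos: [604.6, -29.9, 170.7]
eef_rot: [-1.708, 1.567, -0.121]
wrist_force: [-0.0, 0.4, -1.8]
finger_gap: 17.6
t54.5 pos [604.6 -29.9 170.7] jaw 90.9 gap 17.6 F [-0.   0.4 -1.8] tx,ty,tz [-2.000e-03  6.595e+00 -6.397e+00] turn 9.99 q [-0.11  0.43  1.37 -0.    1.34 -1.7 ]
[(array([ 370.6, -274.7]), -83.4, 225.7, 160.6, array([450., 342.])), (array([607.8, 372.7]), -82.7, 261.6, 134.4, array([148., 221.]))]
```

```bash
python3 -m jog '[{"grip":0,"tx":0,"ty":0.35,"tz":-0.35,"turn":0.5},{"grip":0,"tx":0,"ty":1,"tz":-1,"turn":1.5},{"grip":0,"tx":0,"ty":1.7,"tz":-1.7,"turn":2.5},{"grip":0,"tx":0,"ty":2.4,"tz":-2.4,"turn":3.5},{"grip":0,"tx":0,"ty":3.1,"tz":-3.1,"turn":4.5},{"grip":0,"tx":0,"ty":3.8,"tz":-3.8,"turn":5.5},{"grip":0,"tx":0,"ty":4.5,"tz":-4.5,"turn":6.5},{"grip":0,"tx":0,"ty":5.2,"tz":-5.2,"turn":7.5},{"grip":0,"tx":0,"ty":5.9,"tz":-5.9,"turn":8.5},{"grip":0,"tx":0,"ty":6.45,"tz":-6.5,"turn":9.5},{"grip":0,"tx":0,"ty":6.45,"tz":-6.65,"turn":10},{"grip":0,"tx":0,"ty":6.45,"tz":-6.65,"turn":10}]' 60
python3 -m jog '[{"grip":0,"tx":0.5,"ty":0,"tz":0,"turn":0},{"grip":0,"tx":1.2,"ty":0,"tz":0,"turn":0},{"grip":0,"tx":1.9,"ty":0,"tz":0,"turn":0},{"grip":0,"tx":2.5,"ty":0,"tz":0,"turn":0},{"grip":0,"tx":2.8,"ty":0,"tz":0,"turn":0},{"grip":0,"tx":3.02,"ty":0,"tz":0,"turn":0},{"grip":0,"tx":3.02,"ty":0,"tz":0,"turn":0},{"grip":0,"tx":3.02,"ty":0,"tz":0,"turn":0}]' 60
python3 -m jog '[{"grip":0.5,"tx":0,"ty":0,"tz":0,"turn":0},{"grip":0.5,"tx":0,"ty":0,"tz":0,"turn":0},{"grip":0.5,"tx":0,"ty":0,"tz":0,"turn":0},{"grip":0.5,"tx":0,"ty":0,"tz":0,"turn":0},{"grip":0.5,"tx":-1,"ty":0,"tz":0,"turn":0},{"grip":0.5,"tx":-2,"ty":0,"tz":0,"turn":0},{"grip":0.5,"tx":-3,"ty":0,"tz":0,"turn":0},{"grip":0.5,"tx":-4,"ty":0,"tz":0,"turn":0}]' 60
python3 - <<'E'
from h import *
c=cam("side"); c2=cam("top")
cv2.imwrite("pics/c11.png",np.hstack([cv2.resize(c["image"][190:440,170:430,::-1],(400,400)),cv2.resize(c2["image"][180:430,240:540,::-1],(400,400))]))
h,s,v=hsv(c2); g=(h>45)&(h<80)&(s>100)
print("green",blobs(c2,g,96))
h,s,v=hsv(c); print("red",*[proj(c,[[0,0,0]])*0])
go(551,-259,200,96)
E
```

```text
clock: 55.58
eef_pos: [349.4, -301.4, 167.7]
eef_rot: [1.862, 1.569, 2.397]
wrist_force: [0.5, 0.2, -1.2]
finger_gap: 17.6
clock: 56.25
eef_pos: [351.0, -299.9, 48.2]
eef_rot: [1.772, 1.57, 2.315]
wrist_force: [0.2, -0.3, -0.9]
finger_gap: 17.6
clock: 56.92
eef_pos: [350.5, -300.1, 210.6]
eef_rot: [-1.281, 1.57, -0.74]
wrist_force: [1.3, 0.2, 0.8]
finger_gap: 47.2
green [(array([ 549.5, -259.9]), 2.8, 43.5, 19.2, array([450., 254.])), (array([ 555.4, -323.4]), 1.6, 43.5, 18.6, array([481., 252.])), (array([ 561.2, -386.9]), -1.8, 44.2, 16.7, array([511., 251.]))]
red [[0. 0.]]
t57.0 pos [ 352.4 -302.   214.5] jaw 31.0 gap 47.3 F [ 0.5  0.3 -0.8] tx,ty,tz [ 0.39  -1.634  4.808] turn -10.83 q [-0.79  0.07  1.71  0.    1.35 -1.33]
```

View pics/c11.png

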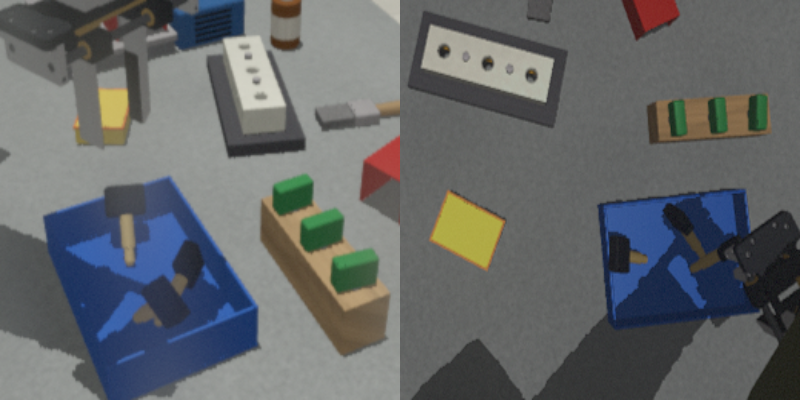

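```bash
python3 - <<'E'
from h import *
c=cam("top"); im=c["image"][:,:,::-1]
A=cv2.resize(im[232:276,424:524],(800,352),interpolation=cv2.INTER_CUBIC); B=cv2.resize(im[180:248,252:362],(400,247),interpolation=cv2.INTER_CUBIC)
o=np.zeros((599,800,3),np.uint8);o[:352]=A;o[352:,:400]=B
# side view of green tabs
s=cam("side"); o[352:,400:]=cv2.resize(s["image"][290:380,335:425,::-1],(400,247),interpolation=cv2.INTER_CUBIC)
cv2.imwrite("pics/c12.png",o)
h,sa,v=hsv(c)
# holes: dark blobs inside block top
P=[]
for t in (90,110,130):
    w=cv2.fillPoly(np.zeros(v.shape,np.uint8),[proj(c,np.array([[618.2,38.1,60]])+np.array([[a*90*.199-b*20*.98,a*90*.98+b*20*.199,0] for a,b in((1,1),(1,-1),(-1,-1),(-1,1))])).astype(np.int32)],1)
    m=((v<t)&(w>0)).astype(np.uint8)
    n,l,st,ce=cv2.connectedComponentsWithStats(m)
    print(t,[(st[i,4],st[i,:4].tolist(),onz(c,ce[i],60)[0,:2].round(1)) for i in range(1,n) if st[i,4]>8])
E
```

```text
90 [(np.int32(42), [269, 208, 8, 8], array([634.3, 111.6])), (np.int32(38), [302, 216, 8, 7], array([621. ,  41.3])), (np.int32(35), [334, 224, 9, 7], array([605.6, -30.4]))]
110 [(np.int32(54), [268, 208, 9, 8], array([635. , 111.9])), (np.int32(54), [301, 215, 9, 9], array([620.8,  40.8])), (np.int32(54), [334, 223, 9, 8], array([606.3, -30. ]))]
130 [(np.int32(68), [268, 207, 10, 10], array([634.9, 111.1])), (np.int32(66), [301, 215, 9, 9], array([620.6,  40.9])), (np.int32(65), [334, 223, 9, 9], array([606. , -30.1]))]
```

View pics/c12.png

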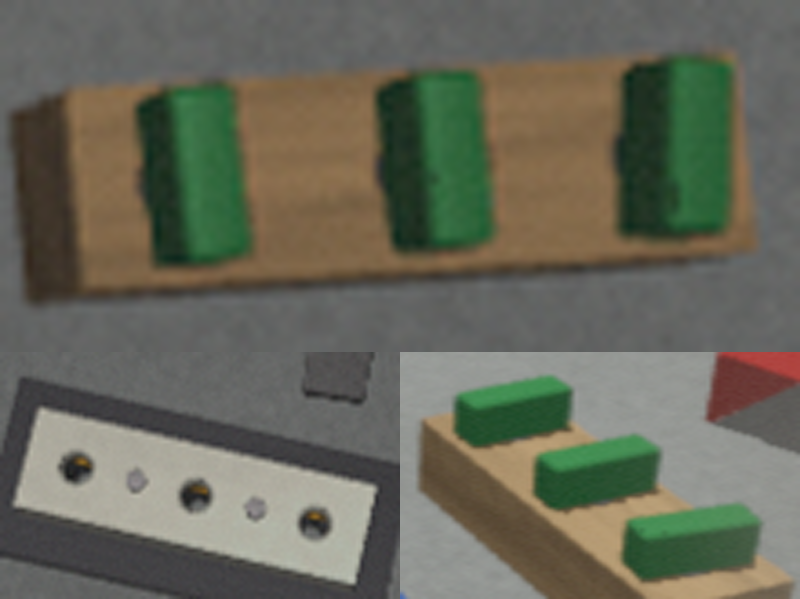

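```bash
python3 - <<'E'
from h import *
c=cam("top")
for q in ([(172,88),(236,85),(250,255),(190,262)],[(422,72),(478,70),(494,240),(430,248)],[(668,60),(733,62),(728,232),(680,235)]):
    p=np.array(q)/8-.44+[424,232]; w=onz(c,p,96)
    a=(w[0]+w[1])/2;b=(w[2]+w[3])/2
    print(w.mean(0).round(1),np.linalg.norm(a-b).round(1),np.degrees(np.arctan2(*(a-b)[1::-1])).round(1), np.linalg.norm(w[0]-w[1]).round(1))
go(551.5,-263.5,150,97)
E
```

```text
[ 552.3 -259.9   96. ] 44.5 4.7 16.7
[ 558.  -323.4   96. ] 44.8 2.8 14.7
[ 562.4 -387.7   96. ] 44.8 -0.5 17.0
t57.2 pos [ 350.5 -300.2  207.6] jaw 31.0 gap 47.0 F [-0.4 -0.   0.3] tx,ty,tz [ 1.437 -1.804  4.778] turn -11.0 q [-0.79  0.08  1.72 -0.    1.35 -1.33]
```

```bash
python3 -c "
from h import *
go(552.3,-260.5,130,94.7)"; python3 -m jog '[{"grip":0.5,"tx":0,"ty":-0.3,"tz":0.6,"turn":-1},{"grip":0.5,"tx":0,"ty":-0.6,"tz":1.3,"turn":-2.1},{"grip":0.5,"tx":0,"ty":-0.9,"tz":2,"turn":-3.2},{"grip":0.5,"tx":0,"ty":-1.2,"tz":2.7,"turn":-4.3},{"grip":0.5,"tx":0,"ty":-1.4,"tz":3.4,"turn":-5.4},{"grip":0.5,"tx":0,"ty":-1.6,"tz":4.1,"turn":-6.5},{"grip":0.5,"tx":0,"ty":-1.74,"tz":4.6,"turn":-7.6},{"grip":0.5,"tx":0.5,"ty":-1.74,"tz":4.86,"turn":-8.7},{"grip":0.5,"tx":1,"ty":-1.74,"tz":4.86,"turn":-9.8},{"grip":0.5,"tx":1.5,"ty":-1.74,"tz":4.86,"turn":-10.6},{"grip":0.5,"tx":1.9,"ty":-1.74,"tz":4.86,"turn":-10.6},{"grip":0.5,"tx":1.9,"ty":-1.74,"tz":4.86,"turn":-10.6}]'; python3 -c "
from h import *
go(552.3,-260.5,42,94.7)"
```

```text
t57.2 pos [ 350.5 -300.2  207.6] jaw 31.0 gap 47.0 F [-0.4 -0.   0.3] tx,ty,tz [ 1.937 -1.751  4.834] turn -10.61 q [-0.79  0.08  1.72 -0.    1.35 -1.33]
clock: 58.17
eef_pos: [551.3, -258.7, 126.8]
eef_rot: [0.99, 1.563, 2.642]
wrist_force: [-1.0, 0.3, -1.0]
finger_gap: 46.9
t58.2 pos [ 551.3 -258.7  126.8] jaw 94.6 gap 46.9 F [-1.   0.3 -1. ] tx,ty,tz [ 2.12  -0.037 -0.057] turn -0.01 q [-0.5   0.48  1.4   0.    1.27 -2.15]
```

```bash
python3 -m jog '[{"grip":0.5,"tx":0.5,"ty":-0.02,"tz":-0.03,"turn":0},{"grip":0.5,"tx":1,"ty":-0.02,"tz":-0.03,"turn":0},{"grip":0.5,"tx":1.5,"ty":-0.02,"tz":-0.03,"turn":0},{"grip":0.5,"tx":1.9,"ty":-0.02,"tz":-0.03,"turn":0},{"grip":0.5,"tx":2.15,"ty":-0.02,"tz":-0.03,"turn":0},{"grip":0.5,"tx":2.15,"ty":-0.02,"tz":-0.03,"turn":0},{"grip":0.5,"tx":2.15,"ty":-0.02,"tz":-0.03,"turn":0},{"grip":0.5,"tx":2.15,"ty":-0.02,"tz":-0.03,"turn":0}]'; python3 -c "
from h import *
go(552.3,-260.5,42,94.7)"
```

```text
clock: 58.83
eef_pos: [554.6, -261.3, 47.4]
eef_rot: [-2.168, 1.569, -0.517]
wrist_force: [0.1, 0.1, -0.1]
finger_gap: 47.0
t58.8 pos [ 554.6 -261.3   47.4] jaw 94.6 gap 47.0 F [ 0.1  0.1 -0.1] tx,ty,tz [0.135 0.057 0.024] turn -0.01 q [-0.5   0.57  1.46 -0.    1.11 -2.15]
```

```bash
python3 -m jog '[{"grip":0.5,"tx":0.12,"ty":0.04,"tz":0.01,"turn":0},{"grip":0.5,"tx":0.12,"ty":0.04,"tz":0.01,"turn":0},{"grip":0.5,"tx":0.12,"ty":0.04,"tz":0.01,"turn":0},{"grip":0,"tx":0.12,"ty":0.04,"tz":0.01,"turn":0},{"grip":0,"tx":0.12,"ty":0.04,"tz":0.01,"turn":0},{"grip":0,"tx":0.12,"ty":0.04,"tz":0.01,"turn":0},{"grip":0,"tx":0.12,"ty":0.04,"tz":0.01,"turn":0},{"grip":0,"tx":0.12,"ty":0.04,"tz":0.01,"turn":0},{"grip":0,"tx":0.12,"ty":0.04,"tz":0.01,"turn":0},{"grip":0,"tx":0.12,"ty":0.04,"tz":0.01,"turn":0},{"grip":0,"tx":0.12,"ty":0.04,"tz":0.01,"turn":0},{"grip":0,"tx":0.12,"ty":0.04,"tz":0.01,"turn":0}]' 40; python3 -c "
from h import *
go(552.3,-260.5,42,94.7)"
python3 -m jog '[{"grip":0,"tx":0,"ty":0,"tz":0,"turn":0},{"grip":0,"tx":-0.3,"ty":0,"tz":0,"turn":0},{"grip":0,"tx":-0.6,"ty":0,"tz":0,"turn":0},{"grip":0,"tx":-1,"ty":0,"tz":0,"turn":0},{"grip":0,"tx":-1.5,"ty":0,"tz":0,"turn":0},{"grip":0,"tx":-2,"ty":0,"tz":0,"turn":0},{"grip":0,"tx":-2.6,"ty":0,"tz":0,"turn":0},{"grip":0,"tx":-3.2,"ty":0,"tz":0,"turn":0},{"grip":0,"tx":-3.2,"ty":0,"tz":0,"turn":0},{"grip":0,"tx":-3.2,"ty":0,"tz":0,"turn":0}]' 40; python3 -c "
from h import *
go(606.1,-30,170,91)"
```

```text
clock: 59.83
eef_pos: [552.5, -260.7, 41.5]
eef_rot: [-1.138, 1.571, 0.513]
wrist_force: [0.2, 0.5, 2.1]
finger_gap: 17.3
t59.8 pos [ 552.5 -260.7   41.5] jaw 94.6 gap 17.3 F [0.2 0.5 2.1] tx,ty,tz [-0.013  0.006  0.005] turn -0.01 q [-0.5   0.57  1.47  0.    1.1  -2.15]
clock: 60.67
eef_pos: [553.0, -261.0, 171.6]
eef_rot: [-2.175, 1.567, -0.524]
wrist_force: [-0.1, -0.6, -1.6]
finger_gap: 17.7
t60.7 pos [ 553.  -261.   171.6] jaw 94.6 gap 17.7 F [-0.1 -0.6 -1.6] tx,ty,tz [ 0.034 -1.789  5.65 ] turn 0.6 q [-0.5   0.44  1.35 -0.    1.35 -2.15]
```

```bash
python3 -m jog '[{"grip":0,"tx":0,"ty":-0.15,"tz":0.4,"turn":0.1},{"grip":0,"tx":0,"ty":-0.4,"tz":1.1,"turn":0.2},{"grip":0,"tx":0,"ty":-0.6,"tz":1.8,"turn":0.3},{"grip":0,"tx":0,"ty":-0.8,"tz":2.5,"turn":0.4},{"grip":0,"tx":0,"ty":-1,"tz":3.2,"turn":0.5},{"grip":0,"tx":0,"ty":-1.2,"tz":3.9,"turn":0.6},{"grip":0,"tx":0,"ty":-1.4,"tz":4.6,"turn":0.6},{"grip":0,"tx":0,"ty":-1.6,"tz":5.2,"turn":0.6},{"grip":0,"tx":0,"ty":-1.79,"tz":5.65,"turn":0.6},{"grip":0,"tx":0,"ty":-1.79,"tz":5.65,"turn":0.6},{"grip":0,"tx":0,"ty":-1.79,"tz":5.65,"turn":0.6},{"grip":0,"tx":0,"ty":-1.79,"tz":5.65,"turn":0.6}]' 40; python3 -m jog '[{"grip":0,"tx":0.5,"ty":0,"tz":0,"turn":0},{"grip":0,"tx":1,"ty":0,"tz":0,"turn":0},{"grip":0,"tx":1.3,"ty":0,"tz":0,"turn":0},{"grip":0,"tx":1.5,"ty":0,"tz":0,"turn":0},{"grip":0,"tx":1.5,"ty":0,"tz":0,"turn":0},{"grip":0,"tx":1.5,"ty":0,"tz":0,"turn":0}]' 40; python3 - <<'E'
from h import *
go(606.1,-30,100,91)
c=cam("side"); s=manip.read_state()
cv2.imwrite("pics/c13.png",cv2.resize(c["image"][160:300,290:400,::-1],(471,600),interpolation=cv2.INTER_CUBIC))
E
```

```text
clock: 61.67
eef_pos: [605.2, -30.3, 168.8]
eef_rot: [1.643, 1.57, -3.052]
wrist_force: [1.0, -0.7, -0.8]
finger_gap: 17.8
clock: 62.17
eef_pos: [605.8, -30.1, 109.8]
eef_rot: [-1.798, 1.571, -0.21]
wrist_force: [0.1, 0.0, -0.8]
finger_gap: 17.9
t62.2 pos [605.8 -30.1 109.8] jaw 91.0 gap 17.9 F [ 0.1  0.  -0.8] tx,ty,tz [ 0.246 -0.008  0.002] turn -0.0 q [-0.11  0.49  1.43 -0.    1.23 -1.7 ]
```

View pics/c13.png

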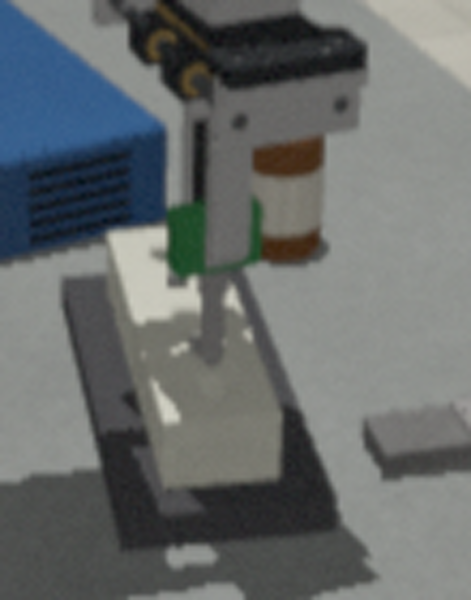

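```bash
python3 -m jog '[{"grip":0,"tx":0.15,"ty":0,"tz":0,"turn":0},{"grip":0,"tx":0.3,"ty":0,"tz":0,"turn":0},{"grip":0,"tx":0.45,"ty":0,"tz":0,"turn":0},{"grip":0,"tx":0.6,"ty":0,"tz":0,"turn":0},{"grip":0,"tx":0.75,"ty":0,"tz":0,"turn":0},{"grip":0,"tx":0.75,"ty":0,"tz":0,"turn":0}]' 40; python3 -m jog '[{"grip":0,"tx":0.12,"ty":0,"tz":0,"turn":0},{"grip":0,"tx":0.24,"ty":0,"tz":0,"turn":0},{"grip":0,"tx":0.36,"ty":0,"tz":0,"turn":0},{"grip":0,"tx":0.48,"ty":0,"tz":0,"turn":0},{"grip":0,"tx":0.48,"ty":0,"tz":0,"turn":0}]' 40;  python3 -c "
from h import *
go(606.1,-30,40,91)"
```

```text
clock: 62.72
eef_pos: [605.0, -29.6, 77.8]
eef_rot: [1.453, 1.569, 3.042]
wrist_force: [-0.4, -0.0, -1.3]
finger_gap: 17.5
clock: 63.13
eef_pos: [605.2, -29.6, 59.0]
eef_rot: [1.464, 1.569, 3.052]
wrist_force: [0.1, -0.1, -1.6]
finger_gap: 17.4
t63.1 pos [605.2 -29.6  59. ] jaw 91.0 gap 17.4 F [ 0.1 -0.1 -1.6] tx,ty,tz [ 0.476 -0.024 -0.01 ] turn 0.0 q [-0.11  0.54  1.47 -0.    1.13 -1.7 ]
```

```bash
python3 -m jog '[{"grip":0,"tx":0.08,"ty":-0.02,"tz":-0.01,"turn":0},{"grip":0,"tx":0.16,"ty":-0.02,"tz":-0.01,"turn":0},{"grip":0,"tx":0.24,"ty":-0.02,"tz":-0.01,"turn":0},{"grip":0,"tx":0.24,"ty":-0.02,"tz":-0.01,"turn":0}]' 40;  python3 -c "
from h import *
go(606.1,-30,40,91)"; python3 -m jog '[{"grip":0,"tx":0.06,"ty":0,"tz":0,"turn":0},{"grip":0,"tx":0.12,"ty":0,"tz":0,"turn":0},{"grip":0,"tx":0.18,"ty":0,"tz":0,"turn":0},{"grip":0,"tx":0.18,"ty":0,"tz":0,"turn":0}]' 40;  python3 -c "
from h import *
go(606.1,-30,40,91)"
```

```text
clock: 63.47
eef_pos: [606.2, -30.0, 49.9]
eef_rot: [1.472, 1.57, 3.061]
wrist_force: [-0.1, -0.1, -0.9]
finger_gap: 17.9
t63.5 pos [606.2 -30.   49.9] jaw 91.0 gap 17.9 F [-0.1 -0.1 -0.9] tx,ty,tz [0.247 0.001 0.001] turn 0.0 q [-0.11  0.55  1.48 -0.    1.11 -1.7 ]
clock: 63.8
eef_pos: [606.2, -30.0, 42.9]
eef_rot: [1.454, 1.57, 3.043]
wrist_force: [-0.7, 0.0, -0.4]
finger_gap: 18.2
t63.8 pos [606.2 -30.   42.9] jaw 91.0 gap 18.2 F [-0.7  0.  -0.4] tx,ty,tz [0.072 0.003 0.001] turn 0.0 q [-0.11  0.56  1.48 -0.    1.1  -1.7 ]
```

```bash
python3 -m jog '[{"grip":0,"tx":0.04,"ty":0,"tz":0,"turn":0},{"grip":0,"tx":0.07,"ty":0,"tz":0,"turn":0},{"grip":0,"tx":0.09,"ty":0,"tz":0,"turn":0},{"grip":0,"tx":0.09,"ty":0,"tz":0,"turn":0}]' 40;  python3 -c "
from h import *
go(606.1,-30,40,91)"
```

```text
clock: 64.13
eef_pos: [606.4, -30.1, 39.7]
eef_rot: [1.479, 1.571, 3.068]
wrist_force: [1.2, -0.6, -1.8]
finger_gap: 17.7
t64.1 pos [606.4 -30.1  39.7] jaw 91.0 gap 17.7 F [ 1.2 -0.6 -1.8] tx,ty,tz [-0.008  0.008  0.002] turn 0.0 q [-0.11  0.57  1.48 -0.    1.09 -1.7 ]
```

```bash
python3 -m jog '[{"grip":0,"tx":0.02,"ty":0,"tz":0,"turn":0},{"grip":0,"tx":0.04,"ty":0,"tz":0,"turn":0},{"grip":0,"tx":0.05,"ty":0,"tz":0,"turn":0}]' 40;  python3 -c "
from h import *
go(606.1,-30,40,91)"; python3 -m jog '[{"grip":0.5,"tx":-0.02,"ty":0,"tz":0,"turn":0},{"grip":0.5,"tx":-0.02,"ty":0,"tz":0,"turn":0},{"grip":0.5,"tx":-0.02,"ty":0,"tz":0,"turn":0},{"grip":0.5,"tx":-0.02,"ty":0,"tz":0,"turn":0},{"grip":0.5,"tx":-0.02,"ty":0,"tz":0,"turn":0},{"grip":0.5,"tx":-0.6,"ty":0,"tz":0,"turn":0},{"grip":0.5,"tx":-1.2,"ty":0,"tz":0,"turn":0},{"grip":0.5,"tx":-2,"ty":0,"tz":0,"turn":0},{"grip":0.5,"tx":-2.8,"ty":0,"tz":0,"turn":0},{"grip":0.5,"tx":-3.3,"ty":0,"tz":0,"turn":0},{"grip":0.5,"tx":-3.3,"ty":0,"tz":0,"turn":0},{"grip":0.5,"tx":-3.3,"ty":0,"tz":0,"turn":0}]' 40; python3 -c "
from h import *
go(558,-324,170,92.8)"
```

```text
clock: 64.38
eef_pos: [606.6, -30.1, 39.4]
eef_rot: [-1.837, 1.57, -0.248]
wrist_force: [-10.2, 0.9, 17.3]
finger_gap: 17.5
t64.4 pos [606.6 -30.1  39.4] jaw 91.0 gap 17.5 F [-10.2   0.9  17.3] tx,ty,tz [-0.015  0.013  0.002] turn 0.0 q [-0.11  0.57  1.48 -0.    1.09 -1.7 ]
clock: 65.38
eef_pos: [606.8, -30.1, 170.4]
eef_rot: [-1.692, 1.569, -0.103]
wrist_force: [0.5, -0.3, -0.4]
finger_gap: 46.6
t65.4 pos [606.8 -30.1 170.4] jaw 91.0 gap 46.6 F [ 0.5 -0.3 -0.4] tx,ty,tz [ 0.01   1.35  -7.326] turn -0.3 q [-0.11  0.43  1.36  0.    1.35 -1.7 ]
```

```bash
python3 -c "
from h import *
c=cam('top');h,s,v=hsv(c);print(blobs(c,(h>45)&(h<80)&(s>100),96))
c=cam('side');h,s,v=hsv(c);print(blobs(c,(h>45)&(h<80)&(s>100),96))"
python3 -m jog '[{"grip":0.5,"tx":0,"ty":0.1,"tz":-0.6,"turn":0},{"grip":0.5,"tx":0,"ty":0.25,"tz":-1.4,"turn":0},{"grip":0.5,"tx":0,"ty":0.4,"tz":-2.2,"turn":0},{"grip":0.5,"tx":0,"ty":0.55,"tz":-3,"turn":-0.1},{"grip":0.5,"tx":0,"ty":0.7,"tz":-3.8,"turn":-0.1},{"grip":0.5,"tx":0,"ty":0.85,"tz":-4.6,"turn":-0.2},{"grip":0.5,"tx":0,"ty":1,"tz":-5.4,"turn":-0.3},{"grip":0.5,"tx":0,"ty":1.15,"tz":-6.2,"turn":-0.3},{"grip":0.5,"tx":0,"ty":1.27,"tz":-6.9,"turn":-0.3},{"grip":0.5,"tx":0,"ty":1.35,"tz":-7.33,"turn":-0.3},{"grip":0.5,"tx":0,"ty":1.35,"tz":-7.33,"turn":-0.3},{"grip":0.5,"tx":0,"ty":1.35,"tz":-7.33,"turn":-0.3}]' 40; python3 -m jog '[{"grip":0.5,"tx":0.8,"ty":0,"tz":0,"turn":0},{"grip":0.5,"tx":1.6,"ty":0,"tz":0,"turn":0},{"grip":0.5,"tx":1.8,"ty":0,"tz":0,"turn":0},{"grip":0.5,"tx":1.8,"ty":0,"tz":0,"turn":0},{"grip":0.5,"tx":1.8,"ty":0,"tz":0,"turn":0}]'; python3 -c "
from h import *
go(558.2,-324.2,42,92.8)"
```

```text
[(array([ 555.4, -323.7]), 5.1, 43.9, 17.8, array([481., 252.])), (array([ 561.2, -385.9]), -1.8, 44.4, 18.8, array([511., 251.]))]
[(array([ 551.1, -396.7]), 31.3, 65.1, 31.3, array([398., 358.])), (array([ 549.9, -341.4]), 6.8, 60.0, 41.5, array([379., 334.])), (array([596. , -61.9]), 69.6, 64.4, 43.1, array([340., 244.]))]
clock: 66.48
eef_pos: [557.1, -324.3, 168.1]
eef_rot: [0.896, 1.568, 2.514]
wrist_force: [-0.3, -0.5, -0.1]
finger_gap: 47.5
clock: 66.9
eef_pos: [558.3, -323.6, 98.7]
eef_rot: [-2.043, 1.571, -0.422]
wrist_force: [0.1, 0.0, 0.4]
finger_gap: 47.1
t66.9 pos [ 558.3 -323.6   98.7] jaw 92.9 gap 47.1 F [0.1 0.  0.4] tx,ty,tz [ 1.419  0.002 -0.015] turn 0.01 q [-0.58  0.58  1.31  0.    1.25 -2.2 ]
```

```bash
python3 -m jog '[{"grip":0.5,"tx":0.5,"ty":0,"tz":-0.01,"turn":0},{"grip":0.5,"tx":0.9,"ty":0,"tz":-0.01,"turn":0},{"grip":0.5,"tx":1.2,"ty":0,"tz":-0.01,"turn":0},{"grip":0.5,"tx":1.4,"ty":0,"tz":-0.01,"turn":0},{"grip":0.5,"tx":1.4,"ty":0,"tz":-0.01,"turn":0},{"grip":0.5,"tx":1.4,"ty":0,"tz":-0.01,"turn":0}]'; python3 -c "
from h import *
go(558.2,-324.2,42,92.8)"
python3 -m jog '[{"grip":0.5,"tx":0,"ty":0,"tz":0,"turn":0},{"grip":0,"tx":0,"ty":0,"tz":0,"turn":0},{"grip":0,"tx":0,"ty":0,"tz":0,"turn":0},{"grip":0,"tx":0,"ty":0,"tz":0,"turn":0},{"grip":0,"tx":0,"ty":0,"tz":0,"turn":0},{"grip":0,"tx":0,"ty":0,"tz":0,"turn":0},{"grip":0,"tx":0,"ty":0,"tz":0,"turn":0},{"grip":0,"tx":0,"ty":0,"tz":0,"turn":0},{"grip":0,"tx":0,"ty":0,"tz":0,"turn":0},{"grip":0,"tx":0,"ty":0,"tz":0,"turn":0}]' 40; python3 -c "
from h import *
go(558.2,-324.2,42,92.8)"
```

```text
clock: 67.4
eef_pos: [558.1, -324.7, 42.7]
eef_rot: [-2.228, 1.57, -0.607]
wrist_force: [-0.1, 0.2, -0.1]
finger_gap: 47.0
t67.4 pos [ 558.1 -324.7   42.7] jaw 92.8 gap 47.0 F [-0.1  0.2 -0.1] tx,ty,tz [ 0.018 -0.002  0.013] turn 0.01 q [-0.58  0.64  1.35 -0.    1.15 -2.2 ]
clock: 68.23
eef_pos: [557.8, -324.5, 42.0]
eef_rot: [-1.679, 1.571, -0.058]
wrist_force: [-1.2, 0.9, 2.6]
finger_gap: 17.5
t68.2 pos [ 557.8 -324.5   42. ] jaw 92.8 gap 17.5 F [-1.2  0.9  2.6] tx,ty,tz [ 0.    -0.01   0.008] turn 0.0 q [-0.58  0.64  1.36  0.    1.14 -2.2 ]
```

```bash
python3 -m jog '[{"grip":0,"tx":-0.3,"ty":0,"tz":0,"turn":0},{"grip":0,"tx":-0.6,"ty":0,"tz":0,"turn":0},{"grip":0,"tx":-1,"ty":0,"tz":0,"turn":0},{"grip":0,"tx":-1.5,"ty":0,"tz":0,"turn":0},{"grip":0,"tx":-2,"ty":0,"tz":0,"turn":0},{"grip":0,"tx":-2.6,"ty":0,"tz":0,"turn":0},{"grip":0,"tx":-3.2,"ty":0,"tz":0,"turn":0},{"grip":0,"tx":-3.2,"ty":0,"tz":0,"turn":0},{"grip":0,"tx":-3.2,"ty":0,"tz":0,"turn":0}]' 40; python3 -c "
from h import *
go(635,110.5,170,85)"
```

```text
clock: 68.98
eef_pos: [558.2, -324.9, 172.0]
eef_rot: [-2.236, 1.567, -0.616]
wrist_force: [-0.7, -0.2, -1.6]
finger_gap: 18.1
t69.0 pos [ 558.2 -324.9  172. ] jaw 92.8 gap 18.1 F [-0.7 -0.2 -1.6] tx,ty,tz [ 0.035 -2.454 10.779] turn 1.3 q [-0.58  0.52  1.23 -0.    1.39 -2.2 ]
```

```bash
python3 -m jog '[{"grip":0,"tx":0,"ty":-0.1,"tz":0.5,"turn":0.1},{"grip":0,"tx":0,"ty":-0.3,"tz":1.3,"turn":0.2},{"grip":0,"tx":0,"ty":-0.5,"tz":2.2,"turn":0.3},{"grip":0,"tx":0,"ty":-0.7,"tz":3.1,"turn":0.4},{"grip":0,"tx":0,"ty":-0.9,"tz":4,"turn":0.5},{"grip":0,"tx":0,"ty":-1.1,"tz":4.9,"turn":0.6},{"grip":0,"tx":0,"ty":-1.3,"tz":5.8,"turn":0.7},{"grip":0,"tx":0,"ty":-1.5,"tz":6.7,"turn":0.8},{"grip":0,"tx":0,"ty":-1.7,"tz":7.6,"turn":0.9},{"grip":0,"tx":0,"ty":-1.9,"tz":8.5,"turn":1},{"grip":0,"tx":0,"ty":-2.1,"tz":9.3,"turn":1.2},{"grip":0,"tx":0,"ty":-2.3,"tz":10,"turn":1.3}]' 40; python3 -m jog '[{"grip":0,"tx":0,"ty":-0.15,"tz":0.4,"turn":0},{"grip":0,"tx":0,"ty":-0.15,"tz":0.78,"turn":0},{"grip":0,"tx":0.4,"ty":-0.15,"tz":0.78,"turn":0},{"grip":0,"tx":0.9,"ty":-0.15,"tz":0.78,"turn":0},{"grip":0,"tx":1.3,"ty":-0.15,"tz":0.78,"turn":0},{"grip":0,"tx":1.4,"ty":-0.15,"tz":0.78,"turn":0},{"grip":0,"tx":1.4,"ty":-0.15,"tz":0.78,"turn":0},{"grip":0,"tx":1.4,"ty":-0.15,"tz":0.78,"turn":0}]' 40; python3 -c "
from h import *
go(635,110.5,78,85)"
```

```text
clock: 69.98
eef_pos: [629.4, 81.7, 168.9]
eef_rot: [1.685, 1.569, -3.115]
wrist_force: [-0.0, -1.2, -1.3]
finger_gap: 17.4
clock: 70.65
eef_pos: [638.7, 109.8, 114.4]
eef_rot: [-1.588, 1.57, -0.104]
wrist_force: [0.5, -0.2, -1.1]
finger_gap: 17.6
t70.7 pos [638.7 109.8 114.4] jaw 85.0 gap 17.6 F [ 0.5 -0.2 -1.1] tx,ty,tz [0.911 0.095 0.009] turn 0.0 q [ 0.11  0.57  1.29 -0.    1.28 -1.37]
```

```bash
python3 -m jog '[{"grip":0,"tx":0,"ty":0.09,"tz":0.01,"turn":0},{"grip":0,"tx":0,"ty":0.09,"tz":0.01,"turn":0},{"grip":0,"tx":0.15,"ty":0.09,"tz":0.01,"turn":0},{"grip":0,"tx":0.15,"ty":0.09,"tz":0.01,"turn":0},{"grip":0,"tx":0.15,"ty":0.09,"tz":0.01,"turn":0}]' 40; python3 -c "
from h import *
go(635,110.5,78,85)"; python3 -m jog '[{"grip":0,"tx":0.15,"ty":0,"tz":0,"turn":0},{"grip":0,"tx":0.3,"ty":0,"tz":0,"turn":0},{"grip":0,"tx":0.45,"ty":0,"tz":0,"turn":0},{"grip":0,"tx":0.6,"ty":0,"tz":0,"turn":0},{"grip":0,"tx":0.7,"ty":0,"tz":0,"turn":0},{"grip":0,"tx":0.75,"ty":0,"tz":0,"turn":0},{"grip":0,"tx":0.75,"ty":0,"tz":0,"turn":0},{"grip":0,"tx":0.75,"ty":0,"tz":0,"turn":0}]' 40;  python3 -c "
from h import *
go(635,110.5,58,85)"
```

```text
clock: 71.07
eef_pos: [634.9, 110.7, 107.5]
eef_rot: [1.822, 1.57, -2.977]
wrist_force: [0.1, 0.7, -0.6]
finger_gap: 17.8
t71.1 pos [634.9 110.7 107.5] jaw 85.0 gap 17.8 F [ 0.1  0.7 -0.6] tx,ty,tz [ 0.739 -0.004 -0.005] turn 0.0 q [ 0.12  0.57  1.31 -0.    1.27 -1.37]
clock: 71.73
eef_pos: [635.1, 110.8, 77.9]
eef_rot: [-1.311, 1.571, 0.173]
wrist_force: [0.3, -1.0, -0.8]
finger_gap: 17.8
t71.7 pos [635.1 110.8  77.9] jaw 85.0 gap 17.8 F [ 0.3 -1.  -0.8] tx,ty,tz [ 0.498  0.003 -0.007] turn 0.0 q [ 0.12  0.6   1.33  0.    1.21 -1.37]
```

```bash
python3 -m jog '[{"grip":0,"tx":0.12,"ty":0,"tz":0,"turn":0},{"grip":0,"tx":0.24,"ty":0,"tz":0,"turn":0},{"grip":0,"tx":0.36,"ty":0,"tz":0,"turn":0},{"grip":0,"tx":0.44,"ty":0,"tz":0,"turn":0},{"grip":0,"tx":0.44,"ty":0,"tz":0,"turn":0}]' 40;  python3 -c "
from h import *
go(635,110.5,42,85)"; python3 -m jog '[{"grip":0,"tx":0.08,"ty":0,"tz":0,"turn":0},{"grip":0,"tx":0.16,"ty":0,"tz":0,"turn":0},{"grip":0,"tx":0.24,"ty":0,"tz":0,"turn":0},{"grip":0,"tx":0.24,"ty":0,"tz":0,"turn":0}]' 40;  python3 -c "
from h import *
go(635,110.5,42,85)"
```

```text
clock: 72.15
eef_pos: [634.6, 110.7, 59.1]
eef_rot: [1.768, 1.569, -3.032]
wrist_force: [-0.5, -0.7, -1.3]
finger_gap: 17.5
t72.2 pos [634.6 110.7  59.1] jaw 85.0 gap 17.5 F [-0.5 -0.7 -1.3] tx,ty,tz [ 0.428 -0.012 -0.004] turn 0.0 q [ 0.12  0.62  1.35  0.    1.18 -1.37]
clock: 72.48
eef_pos: [634.7, 110.7, 49.9]
eef_rot: [1.76, 1.57, -3.04]
wrist_force: [-0.3, 0.5, -0.0]
finger_gap: 17.7
t72.5 pos [634.7 110.7  49.9] jaw 85.0 gap 17.7 F [-0.3  0.5 -0. ] tx,ty,tz [ 0.196 -0.007 -0.004] turn 0.0 q [ 0.12  0.63  1.35  0.    1.16 -1.37]
```

```bash
python3 -m jog '[{"grip":0,"tx":0.07,"ty":0,"tz":0,"turn":0},{"grip":0,"tx":0.14,"ty":0,"tz":0,"turn":0},{"grip":0,"tx":0.2,"ty":0,"tz":0,"turn":0},{"grip":0,"tx":0.2,"ty":0,"tz":0,"turn":0}]' 40;  python3 -c "
from h import *
go(635,110.5,40,85)"; python3 -m jog '[{"grip":0,"tx":0.03,"ty":0,"tz":0,"turn":0},{"grip":0,"tx":0.05,"ty":0,"tz":0,"turn":0},{"grip":0,"tx":0.06,"ty":0,"tz":0,"turn":0},{"grip":0,"tx":0.06,"ty":0,"tz":0,"turn":0}]' 40;  python3 -c "
from h import *
go(635,110.5,40,85)"
```

```text
clock: 72.82
eef_pos: [634.8, 110.7, 42.0]
eef_rot: [1.804, 1.57, -2.995]
wrist_force: [-0.5, 0.0, -0.8]
finger_gap: 18.0
t72.8 pos [634.8 110.7  42. ] jaw 85.0 gap 18.0 F [-0.5  0.  -0.8] tx,ty,tz [ 0.05  -0.006 -0.005] turn 0.0 q [ 0.12  0.64  1.36 -0.    1.14 -1.37]
clock: 73.15
eef_pos: [635.0, 110.7, 40.2]
eef_rot: [1.707, 1.571, -3.092]
wrist_force: [0.4, 0.2, -0.1]
finger_gap: 17.3
t73.2 pos [635.  110.7  40.2] jaw 85.0 gap 17.3 F [ 0.4  0.2 -0.1] tx,ty,tz [ 0.005  0.    -0.006] turn 0.0 q [ 0.12  0.64  1.36  0.    1.14 -1.37]
```

Press slightly for contact, release, retreat away to see the whole scene.

```bash
python3 -m jog '[{"grip":0,"tx":0.02,"ty":0,"tz":0,"turn":0},{"grip":0,"tx":0.04,"ty":0,"tz":0,"turn":0},{"grip":0,"tx":0.05,"ty":0,"tz":0,"turn":0}]' 40;  python3 -c "
from h import *
go(635,110.5,40,85)"; python3 -m jog '[{"grip":0.5,"tx":-0.02,"ty":0,"tz":0,"turn":0},{"grip":0.5,"tx":-0.02,"ty":0,"tz":0,"turn":0},{"grip":0.5,"tx":-0.02,"ty":0,"tz":0,"turn":0},{"grip":0.5,"tx":-0.02,"ty":0,"tz":0,"turn":0},{"grip":0.5,"tx":-0.02,"ty":0,"tz":0,"turn":0},{"grip":0.5,"tx":-0.6,"ty":0,"tz":0,"turn":0},{"grip":0.5,"tx":-1.2,"ty":0,"tz":0,"turn":0},{"grip":0.5,"tx":-2,"ty":0,"tz":0,"turn":0},{"grip":0.5,"tx":-3,"ty":0,"tz":0,"turn":0},{"grip":0.5,"tx":-4,"ty":0,"tz":0,"turn":0},{"grip":0.5,"tx":-4.5,"ty":0,"tz":0,"turn":0},{"grip":0.5,"tx":-4.5,"ty":0,"tz":0,"turn":0}]' 40; python3 -c "
from h import *
go(360,-30,230,85)"
```

```text
clock: 73.4
eef_pos: [635.3, 110.8, 39.9]
eef_rot: [-1.495, 1.57, -0.011]
wrist_force: [-10.1, -0.3, 17.5]
finger_gap: 17.6
t73.4 pos [635.3 110.8  39.9] jaw 85.0 gap 17.6 F [-10.1  -0.3  17.5] tx,ty,tz [-0.002  0.006 -0.007] turn 0.0 q [ 0.12  0.64  1.36 -0.    1.14 -1.37]
clock: 74.4
eef_pos: [636.6, 110.9, 224.0]
eef_rot: [-1.368, 1.563, 0.116]
wrist_force: [-0.2, 0.2, -0.2]
finger_gap: 47.1
t74.4 pos [636.6 110.9 224. ] jaw 85.0 gap 47.1 F [-0.2  0.2 -0.2] tx,ty,tz [-0.21   6.581 -4.11 ] turn 0.0 q [ 0.12  0.49  1.16 -0.    1.49 -1.37]
```

```bash
python3 -m jog '[{"grip":0.5,"tx":0,"ty":0.6,"tz":-0.4,"turn":0},{"grip":0.5,"tx":0,"ty":1.3,"tz":-0.8,"turn":0},{"grip":0.5,"tx":0,"ty":2,"tz":-1.2,"turn":0},{"grip":0.5,"tx":0,"ty":2.7,"tz":-1.6,"turn":0},{"grip":0.5,"tx":0,"ty":3.4,"tz":-2,"turn":0},{"grip":0.5,"tx":0,"ty":4.1,"tz":-2.5,"turn":0},{"grip":0.5,"tx":0,"ty":4.8,"tz":-3,"turn":0},{"grip":0.5,"tx":0,"ty":5.5,"tz":-3.5,"turn":0},{"grip":0.5,"tx":0,"ty":6.2,"tz":-3.9,"turn":0},{"grip":0.5,"tx":0,"ty":6.6,"tz":-4.1,"turn":0},{"grip":0.5,"tx":0,"ty":6.6,"tz":-4.1,"turn":0},{"grip":0.5,"tx":0,"ty":6.6,"tz":-4.1,"turn":0}]' 40; python3 - <<'E'
from h import *
c=cam("side"); c2=cam("top")
cv2.imwrite("pics/c14.png",np.hstack([c["image"][140:430,170:440,::-1],c2["image"][140:430,70:540,::-1]]))
h,s,v=hsv(c2)
print("green",blobs(c2,(h>45)&(h<80)&(s>100),94))
print("red",blobs(c2,((h<6)|(h>174))&(s>150),126,500))
print("blue",blobs(c2,(h>100)&(h<125)&(s>120),55,500))
print("black",blobs(c2,(v<40),30,40))
E
```

```text
clock: 75.4
eef_pos: [357.6, -29.9, 218.1]
eef_rot: [-1.613, 1.57, -0.13]
wrist_force: [-0.4, 0.1, 0.1]
finger_gap: 47.0
green [(array([ 561.4, -385.7]), -1.8, 44.5, 20.9, array([511., 251.])), (array([602.4, -31.1]), 1.2, 46.1, 14.5, array([340., 226.])), (array([630.9, 107.6]), -5.6, 45.6, 17.2, array([273., 210.]))]
red [(array([487.9, 350.4]), -83.4, 239.5, 92.9, array([142., 276.])), (array([ 730.9, -195.8]), 23.3, 144.7, 61.8, array([422., 164.]))]
blue [(array([ 369.9, -268.8]), -83.3, 237.4, 160.6, array([445., 339.])), (array([608.8, 372.9]), -82.8, 261.7, 132.6, array([149., 220.]))]
black [(array([117.4, -68.2]), -89.1, 180.1, 60.6, array([356., 465.])), (array([ 161.4, -147.1]), -8.3, 29.7, 27.1, array([389., 441.])), (array([ 330.3, -157.9]), -88.8, 36.3, 31.1, array([396., 359.])), (array([341.2, -84.3]), -88.8, 94.1, 27.0, array([362., 351.])), (array([354. ,  -8.1]), -88.7, 27.7, 18.7, array([326., 344.])), (array([ 370.7, -180.5]), 0.2, 44.0, 30.2, array([405., 339.])), (array([ 410.8, -327.9]), 76.3, 47.3, 32.3, array([474., 323.])), (array([ 419.4, -277. ]), 46.1, 48.1, 21.7, array([449., 318.])), (array([626.8, 241. ]), 7.3, 72.3, 9.5, array([214., 216.]))]
```

View pics/c14.png

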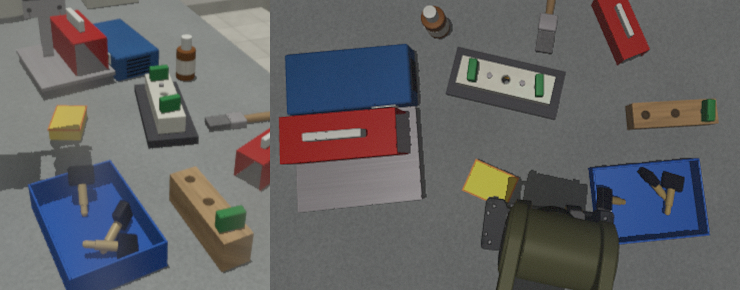

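```bash
python3 - <<'E'
from h import *
c=cam("top");h,s,v=hsv(c);m=(s<50)&(v>130);m[:,:95]=0;m[:,190:]=0;m[:262]=0;m[295:]=0
print(blobs(c,m,158,100)); go(447,348,107,7)
c=cam("side");h,s,v=hsv(c);m=(s<50)&(v>140);m[:,:225]=0;m[:,262:]=0;m[:140]=0;m[185:]=0
print(blobs(c,m,158,40))
# plate axes
u=np.array([-np.sin(np.radians(7)),np.cos(np.radians(7))]);w=np.array([u[1],-u[0]])
for p in ((484,352),): d=np.array(p)-[447.5,349];print(d@w,d@u)
E
```

```text
[(array([486.9, 359.6]), -83.3, 105.6, 14.3, array([132., 275.]))]
t75.5 pos [358.3 -29.5 217.9] jaw 85.0 gap 46.8 F [ 0.3  0.3 -0.7] tx,ty,tz [ 2.772 -1.396  9.593] turn 13.01 q [-0.18 -0.18  1.93  0.    1.38 -1.67]
[(array([491.3, 353.9]), -84.1, 117.0, 17.1, array([245., 155.]))]
36.59354256512369 -1.4705925793639167
```

```bash
python3 - <<'E'
from h import *
c=cam("side");h,s,v=hsv(c)
m=(s<60)&(v>100);m[:, :315]=0;m[:,365:]=0;m[:215]=0;m[285:]=0
for x in (335,340,345): print(x,np.flatnonzero(m[:,x])[-1])
print(manip.read_state()["wrist_force"],manip.read_state()["qd"].round(3)); manip.sign_off()
E
```

```text
335 272
340 271
345 271
[-0.10577562  0.26806308 -0.33142235] [-0.002 -0.004  0.002  0.001  0.003 -0.001]
the job is handed in; nothing more can be done
```

The job is done and handed in at about 76 s of the 210 s allowed. My last camera checks met every final condition I could check, but I got no verdict back.

- **Guard:** I stood it in the middle of the cold plate. It was later knocked about 40 mm towards the console while the robot was elsewhere. In the last pictures it was upright, roughly 41 mm (x) and 3 mm (y) from the plate's middle. That is inside the 75 mm limit, so I left it there.
- **Black pins:** there were three. Each came out with the twisting pull and went into the tray. The highest pull in the end-of-move readings was about 12 N, less than the block's weight. The block's bottom edge stayed on the same image rows throughout, so I saw no lift. In the last pictures all three pins lie inside the tray.
- **Green pins:** one is in each end hole, pressed until the tab met the block (about 17 N). Their tabs measure within about 1.3 mm of where the seated black tabs were. The middle hole is open and the spare is still in the rack.
- **Bottle, slide box and brush:** I never touched them. They look unmoved in the pictures, though I did not measure them.

One thing disagreed: the real fingertips sit about 25 mm higher than the reported TCP. My first two tries at the guard's handle closed above it, without visibly moving the guard. I found the offset from the camera and the contact force, and allowed for it from then on.

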